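# Demagnetise three steel parts with the held timer dial

## Task

Load the three magnetised steel parts - the plain round bar stub, the hexagon bolt and the milling cutter disc - into the tray of the demagnetiser and let go of them. Only when all three lie in the tray, press the lever of the spring-return timer dial down with the fingers, past the first two clicks to the third, and hold it there for two seconds; finish while still holding it at the third click, without letting it spring back. Leave the other things on the bench where they are.

Things in the scene. Friction and masses are not known exactly. Their poses are not given: they have to be found in the camera images.
- round_stub: Plain bright steel bar stub, a cylinder of 22 mm diameter and 45 mm height, 130 g or so, standing on end on the bench. Origin: centre of its underside; z up along its axis.
- hex_bolt: Dark steel hexagon bolt standing on its head on the bench with the shank up: head 19 x 22 mm wide and 8 mm high, shank 12 mm diameter, 52 mm high in all, about 60 g. Origin: centre of the head's underside; z up along the shank.
- cutter: Dark steel side milling cutter, a thick disc of 48 mm diameter and 20 mm height with a small bore, lying flat on the bench, about 200 g. Origin: centre of its underside; z up.
- demagnetiser: Grey bench demagnetiser, fixed, 150 mm deep (x), 240 wide (y). Origin: centre of its underside; its front, with the dial, faces its own -x; z up. Base 48 mm high; on the +y side an open aluminium tray; on the -y side (y -120 to -44 mm) a control block 106 mm high with the timer dial on its front face (own x = -75 mm).
- tray_in (a point): Centre of the tray's inner floor, axes as the demagnetiser's; it lies at (0, 38, 51) mm in the demagnetiser's frame. The tray is 130 (x) by 150 (y) mm inside, its walls 5 mm thick, their rim 27 mm above the floor.
- timer_dial (a joint): Timer dial angle, rad: 0 at rest, grows as the lever is pressed down. Detents (clicks) at 0.35, 0.70, 1.05 (20, 40, 60 degrees), a stop at 1.10. No detent keeps it: let go, it springs back to 0 from anywhere. Pushing straight down on the pad takes about 3 N at first, rising to 6 to 9 N near the third detent, with 1 to 2 N of ripple at the clicks.
- dial_axis (a point): Point on the dial's axis at the middle of the lever's width, at (-106, -86, 80) mm in the demagnetiser's frame; does not move. The axis runs along the demagnetiser's x. The lever is a flat black paddle pointing to the demagnetiser's -y, 26 mm wide (18 to 44 mm in front of the control block), 8 thick, its end 80 mm from the axis.
- lever_pad (a point): Finger spot on the lever's upper face, 62 mm out from the dial's axis (some 20 mm beyond the control block's end); moves with the dial. At rest the lever points 28 degrees up (pad about 113 mm above the bench), at the third detent 32 degrees down (pad about 51 mm): pressing straight down at the pad's first place turns it all the way.
- dark_tin: Bystander, leave where it is: open round dark steel tin, 87 across, 36 high (mm). Origin: centre of its underside.
- ring_tin: Bystander, leave where it is: open round bright tin, 64 across, 32 high (mm). Origin: centre of its underside.
- chuck_key: Bystander, leave where it is: T-shaped chuck key lying flat, 95 x 88 x 17 (mm). Origin: centre of its underside.
- scriber: Bystander, leave where it is: thin double-pointed rod lying flat, 21 x 115 x 8 (mm). Origin: centre of its underside.
- back_tin: Bystander, leave where it is: lidded round tin, 48 across, 38 high (mm). Origin: centre of its underside.

How it is judged:
By the outcome, as a careful person would: the job done as asked, in the order asked, and still so for the second after the job is handed in, while the arm keeps its last pose, push and grip.
It also fails if it takes over 72 s, if anything falls off the work surface, if the arm or the gripper's body presses on something with over 40 N, if the wrist force passes 120 N, or if a joint passes its speed limit or range.

## Robot

A 6-joint arm with a two-finger parallel gripper is mounted at the origin on a cart in front of the work surface, level with it; the furniture and walls round the work are solid. World frame = base frame: x ahead of the robot, y to its left, z up, the work surface at z = 0. Lengths are in m, angles in rad, forces in N, time in s.
With the tool pointing down it reaches from about 0.375 to 0.9 m from the base axis. Payload 3.1 kg.
Tool frame: the origin (TCP) lies on the centre line of the jaws, within the pads' length; the fingertips stand 19 mm ahead of it and the grasp point (between the pads) is the TCP; y points along the fingers, x is the direction in which the jaws open and shut, and the axes are right-handed (so a half turn about y gives the same grasp; the last joint's range is limited). The gripper opens to 85 mm and grips with 20 to 120 N. Pads are 22 mm wide; open, the fingers measure 114 mm over their backs; the gripper's body (76 mm by 85 mm) begins 54 mm behind the grasp point. The pads swing forward as they close: fully open they stand 13 mm farther back than shut.
Start: joints at [1.044, 0.527, 1.433, -0, 1.181, -0.178], TCP at [0.214, 0.587, 0.25] pointing down, gripper open.
Joint ranges: [-3.08, 3.08], [-0.75, 2.2], [0.22, 2.44], [-1.43, 4.57], [0, 2.65], [-2.85, 2.85]. Speed limits (rad/s): [2.79, 2.79, 3.14, 3.14, 3.14, 3.14].

## Interface

Orientations are given as a unit quaternion [x, y, z, w].
In Python, from station import * gives the robot as it stands.
- The arm moves only by the tool step_arm, never from a script. Its argument "moves" is a list of rows, each a list of 7 numbers: the turn, a rotation vector about the tool's x, y, z in rad, then the shift along the tool's x, y, z in cm, then the closure, from -1 (fully open) to 1 (shut). A call has 1 to 12 rows; each row is the pose to reach, as a shift and turn from the pose measured when the call began, along the tool's axes at that moment; what a row does not reach only later rows make up. A row lasts 1/8 s, in which the tool goes at most 62.5 mm and 10.7 degrees, less where a joint would pass 70% of its speed; a pose out of reach is approached as far as the arm can. A call with a gripper value outside its range is refused whole. The fingers move at their own pace and stop on an object; "grip_force" is the grip in N (left out, the last holds). Time passes only in rows, so rows that repeat a pose let the fingers close. It gives the time, the measured TCP pose, the force and the opening at its end, in the units of the state.
- sense(): the state, without advancing time (a new reading comes with each control period).
- snapshot(name): name is "scene" or "top"; returns a dict with "frame" (480x640x3 uint8, red, green, blue), "z_map" (480x640 float32, m along the optical axis (not along the pixel's ray), 0 where there is no reading), "vfov" (degrees; the focal length in pixels is half the picture's height over the tangent of half this angle, whatever the lens; pixels are square), "cx", "cy" (the principal point, pixels), "xyz" and "orientation" of the camera in the world. Camera axes: x right, y down, z forward; pixel columns grow to the right and rows downward; lengths in m; the calibration is good to about 2 mm. A picture is of the moment at which its call begins.
- sign_off(): hands the job in, once; it reports no verdict.
The state is a dict: "t": time; "q": joint angles; "qd": joint speeds; "tau": joint torques, N m; "tcp_pos": TCP position; "tool_rot": TCP orientation; "force": force on the tool from outside, world axes, zero at the start; "ft_torque": the same for the moment, N m; "finger_gap": opening from 0.0 (shut) to 1.0 (fully open).
Only numpy, scipy, OpenCV 4.12 (cv2) and the standard library are available. Lean on these libraries where they do the work, as an engineer would, in place of code of your own. Each camera call takes 0.05 s, during which the arm holds its last target.

## Working session

There is one attempt and no reset: what is moved stays moved. The work goes in short steps, Python scripts to look and compute and a tool call to move; the robot and the scene stay as the last step left them, time stands still between calls to the robot, and variables do not carry over. Pictures are saved under pics/ and viewed, and the job is handed in when it is done.

Besides the shell and the picture viewer there is one more tool, called as name(argument=value, ...) on one line, values as JSON. step_arm: Moves the arm, as the interface text tells. Its arguments: {"type":"object","properties":{"moves":{"type":"array","items":{"type":"array","items":{"type":"number"}}},"grip_force":{"type":"number"}},"required":["moves"]}

```bash
ls; mkdir -p pics
cat > h.py <<'E'
from station import *
import numpy as np, cv2
from scipy.spatial.transform import Rotation as R
def snap(n,fn):
    s=snapshot(n); cv2.imwrite('pics/'+fn+'.png',s['frame'][:,:,::-1]); np.save('pics/'+fn+'.npy',s,allow_pickle=True); return s
def load(fn): return np.load('pics/'+fn+'.npy',allow_pickle=True).item()
def f(s): return 240/np.tan(np.radians(s['vfov'])/2)
def ray(s,u,v):
    d=np.array([(u-s['cx'])/f(s),(v-s['cy'])/f(s),1.]); return R.from_quat(s['orientation']).apply(d)
def plane(s,u,v,z):
    d=ray(s,u,v); o=np.array(s['xyz']); return o+d*(z-o[2])/d[2]
def dep(s,u,v):
    return np.array(s['xyz'])+ray(s,u,v)*s['z_map'][int(v),int(u)]
def cloud(s):
    v,u=np.mgrid[0:480,0:640]; d=np.stack([(u-s['cx'])/f(s),(v-s['cy'])/f(s),np.ones_like(u,float)],-1)*s['z_map'][...,None]
    return R.from_quat(s['orientation']).apply(d.reshape(-1,3)).reshape(480,640,3)+s['xyz']
E
python3 - <<'E'
from h import *
for n in('scene','top'):
    s=snap(n,n+'0'); print(n,s['xyz'],s['orientation'],s['vfov'],s['cx'],s['cy'])
print(sense())
E
```

```text
pics
scene [-0.03310446 -0.9273461   0.69966435] [ 0.82838629 -0.22880944  0.13819895 -0.49226359] 49.61475431326951 316.5302743112524 243.4925890628066
top [0.46153783 0.0210652  1.3430738 ] [-0.70057982  0.71259841 -0.03182809  0.01945213] 48.298750086906914 320.3982548509569 232.73865377992237
{'t': 0.1, 'q': array([ 1.04349495e+00,  5.28377798e-01,  1.43376346e+00,  1.84239956e-05,
        1.18138485e+00, -1.78526392e-01]), 'qd': array([ 0.00136504, -0.00216738, -0.00298446,  0.00170064, -0.00203166,
        0.0012102 ]), 'tau': array([ 4.45652204e-04, -4.43302739e+01, -1.78586107e+01, -1.96916799e-04,
        3.86846659e-03,  3.89722345e-06]), 'tcp_pos': array([0.21327051, 0.58685312, 0.24943201]), 'tool_rot': array([ 0.57945116,  0.40503864, -0.40628497, -0.57888909]), 'force': array([-0.9281722 ,  0.2275004 , -0.63106418]), 'ft_torque': array([-0.04672277,  0.00733099,  0.01231932]), 'finger_gap': 1.0011530250882195}
```

View pics/scene0.png

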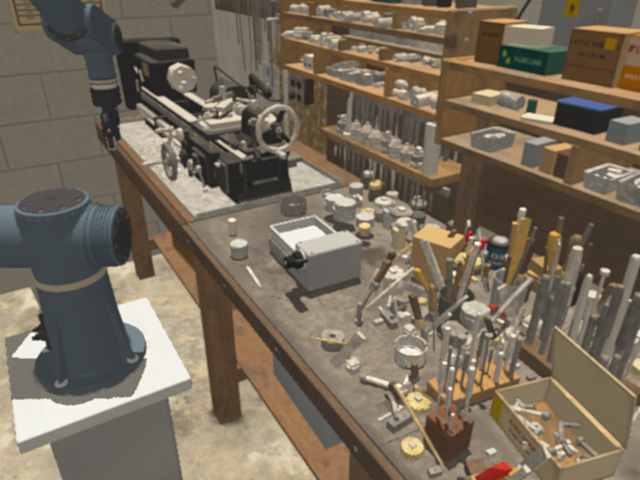

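View pics/top0.png

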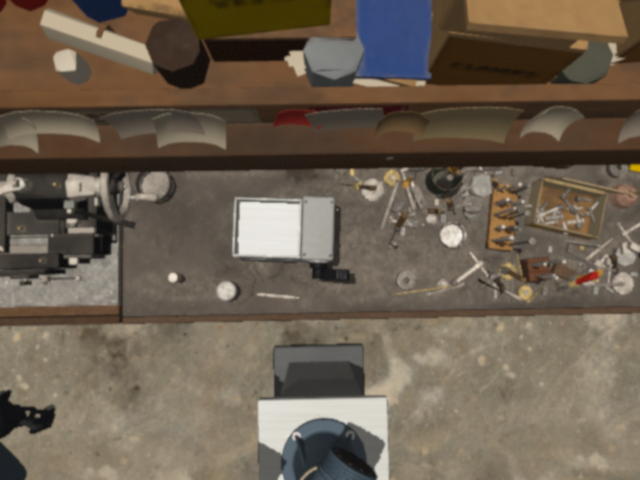

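Run:
```python
from h import *
s=load('top0');a=s['frame'][:,:,::-1]
cv2.imwrite('pics/t1.png',cv2.resize(a[160:320,110:370],None,fx=3,fy=3,interpolation=cv2.INTER_CUBIC))
cv2.imwrite('pics/t2.png',cv2.resize(a[160:320,330:590],None,fx=3,fy=3,interpolation=cv2.INTER_CUBIC))
s=load('scene0');a=s['frame'][:,:,::-1]
cv2.imwrite('pics/s1.png',cv2.resize(a[170:310,190:390],None,fx=4,fy=4,interpolation=cv2.INTER_CUBIC))
cv2.imwrite('pics/s2.png',cv2.resize(a[280:420,300:500],None,fx=4,fy=4,interpolation=cv2.INTER_CUBIC))
```

```text
(no output)
```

View pics/t1.png

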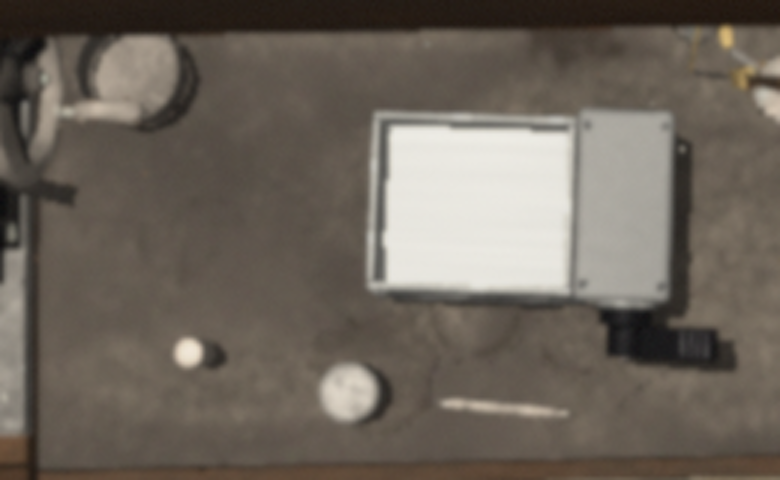

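View pics/t2.png

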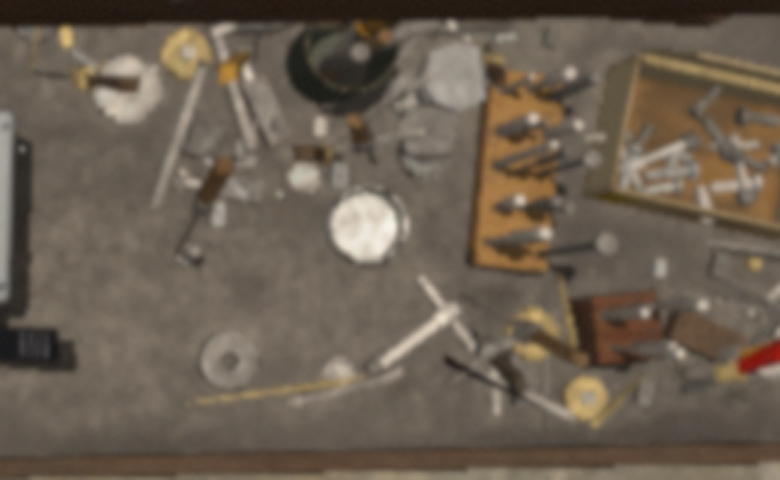

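View pics/s1.png

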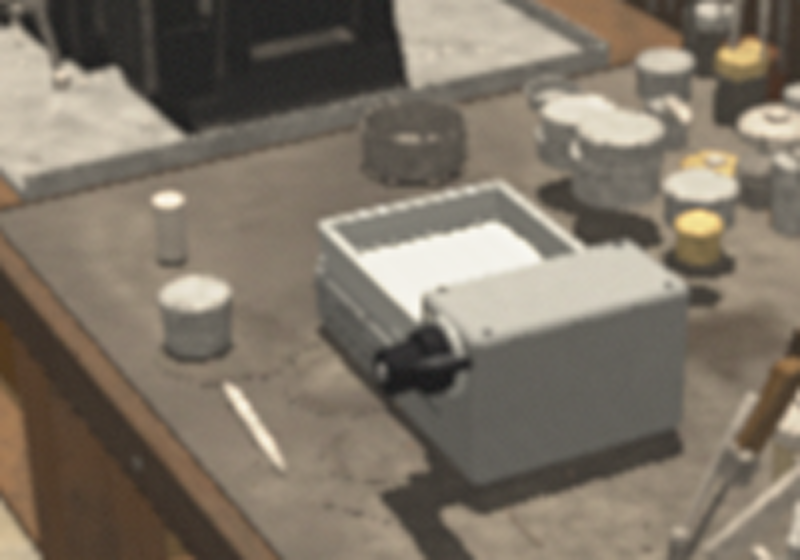

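View pics/s2.png

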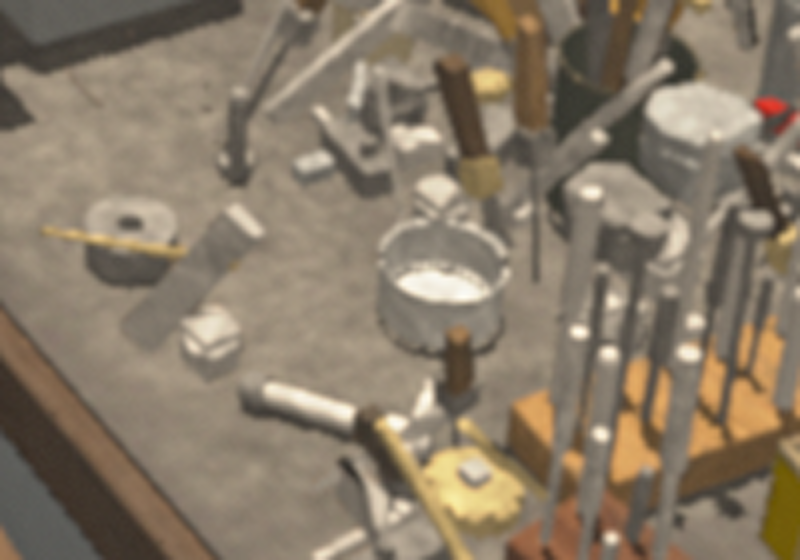

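Run:
```python
from h import *
for n in('top0','scene0'):
    s=load(n);c=cloud(s);z=c[...,2]; print(n,(s['z_map']==0).mean())
    h=np.clip(z*1000/120*255,0,255).astype(np.uint8)
    h=cv2.applyColorMap(h,cv2.COLORMAP_JET)
    if n=='top0':
        m=np.isfinite(z)&(s['z_map']>0)
        cv2.imwrite('pics/zt.png',cv2.resize(h[160:330,110:590],None,fx=1.66,fy=1.66,interpolation=0))
    else: cv2.imwrite('pics/zs.png',cv2.resize(h[170:450,190:560],None,fx=2.1,fy=2.1,interpolation=0))
s=load('top0');c=cloud(s)
for u,v in [(174,277),(227,290),(405,280),(411,280),(443,283),(453,236),(155,186),(270,230),(318,230),(270,202),(340,275),(200,240),(380,300),(420,288)]: print(u,v,c[v,u].round(4))
```

```text
top0 0.004147135416666667
scene0 0.00396484375
174 277 [0.4547 0.3519 0.0439]
227 290 [0.421  0.2261 0.036 ]
405 280 [ 0.4367 -0.2137 -0.0022]
411 280 [ 0.4367 -0.2256  0.0151]
443 283 [ 0.4282 -0.3018  0.0279]
453 236 [ 0.5448 -0.3365  0.0059]
155 186 [0.6831 0.41   0.0042]
270 230 [0.564  0.1194 0.05  ]
318 230 [0.558  0.004  0.1024]
270 202 [0.6316 0.1183 0.0544]
340 275 [ 0.4529 -0.0445  0.1138]
200 240 [ 0.5457  0.2987 -0.0009]
380 300 [ 0.3879 -0.1497 -0.0037]
420 288 [ 0.4161 -0.2503  0.0006]
```

View pics/zt.png

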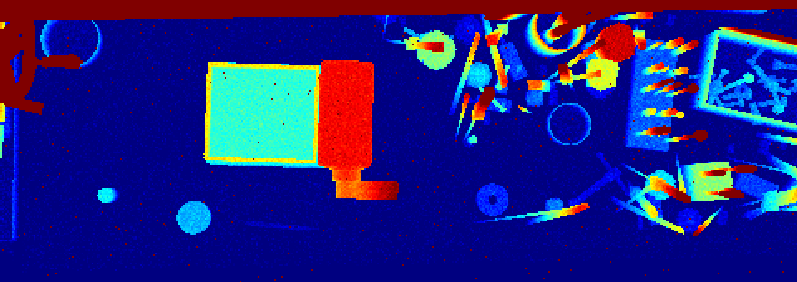

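View pics/zs.png

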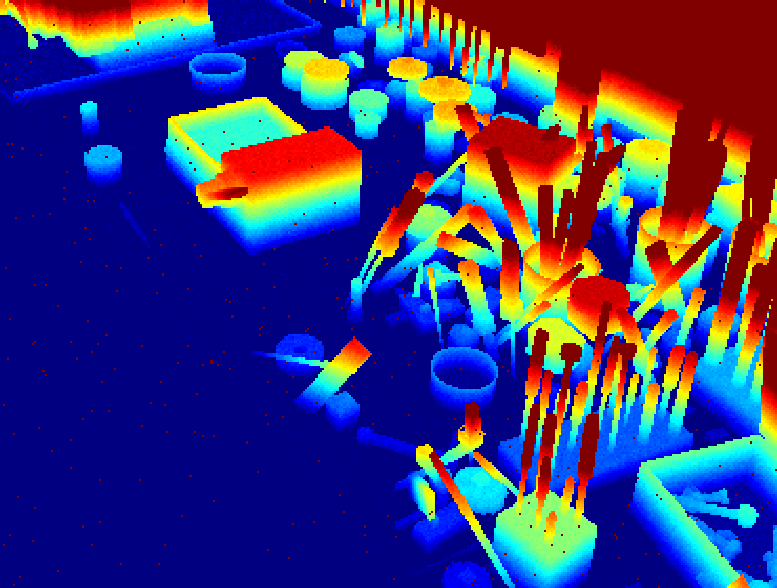

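Run:
```python
from h import *
s=load('top0');a=s['frame'][:,:,::-1]; c=cloud(s)
cv2.imwrite('pics/t3.png',cv2.resize(a[215:300,370:470],None,fx=7,fy=7,interpolation=cv2.INTER_CUBIC))
print((c[236:256,384:404,2]*1000).round().astype(int))
print((c[280:300,392:440:2,2]*1000).round().astype(int))
s=load('scene0');a=s['frame'][:,:,::-1]
cv2.imwrite('pics/s3.png',cv2.resize(a[275:375,310:410],None,fx=6,fy=6,interpolation=cv2.INTER_CUBIC))
```

```text
[[   2   35   41   -1   -3    6   -5    2   41   51    5   -1    1    3
  1343    6    0    3    0    0]
 [   2   35   -7    1    3   -3   -1    2   43   50    3   -1   -1    3
     4    4    1    2    0    2]
 [  -3   35   -3    1   -3   -1    0   30   45   -2    0    3    0   -6
     1   -5    3   -2   -4    1]
 [  -3   29    0    5   -1    2    0   39   42   -1   -1   -3   -2   -3
    -2   -4    2   -3    5   -8]
 [  18   24   -2   -2   -1   -3   25   30    2   -3   -1    0    3    0
    -1    4   -2    1   -4   -2]
 [  19   -3    0   -1    0    1   27   23   12    9   50   51    4   -1
    -4    3   -4   -5    0    1]
 [  10   -2   -4    1    3   11   24    8   40   49   49   50   51   -3
    -2    4    4   -2   -1    5]
 [  12    0   -1    1    4   23   10   31   44   53   49   54   52    0
    -2    0    2   -4   -2    0]
 [1343   -1   -4   -3    7    8    8   27   40   46   51   51   59    4
     0   -2   -1   -1    5    4]
 [   5    3    2    0    5    9   11   21   34   53   52   53   50    3
    -4    5    1    4   -3    2]
 [   2    0   -4   -1    2    9    5   10   15   2
[... 2801 characters left out ...]
2   -2   -4   -2    1
     1    2   -2    3   16   18   -1    1   -5   -1]
 [  -8   -3   -3   -6   -1    0    1    2    2    2   -2    0    1    1
     2    2    2    7   -3    1    1   -2    1   -2]
 [  -1   -1   -4   -4    2   -7   -4    3    1    0    0   -1    3    0
     1    2   -1   -9   -4    2    0    5   -4    0]
 [   1   -3    1    5    1    0    2    0   -1    2   -4    3   -3    0
     0    2   -4   -2   -1    2   -2    0   -5    0]
 [   0    7    0    1    0   -8   -6   -1   -2    3   -2    3    2   -3
    -2    1   -4   -2   -2    0    0    0   -5    2]
 [  -1    3    3    1   -3    0   -1   -9    3   -4   -2    0    0   -3
    -1    0   -3    0   -5    0   -8    2   -4    3]]
```

View pics/t3.png

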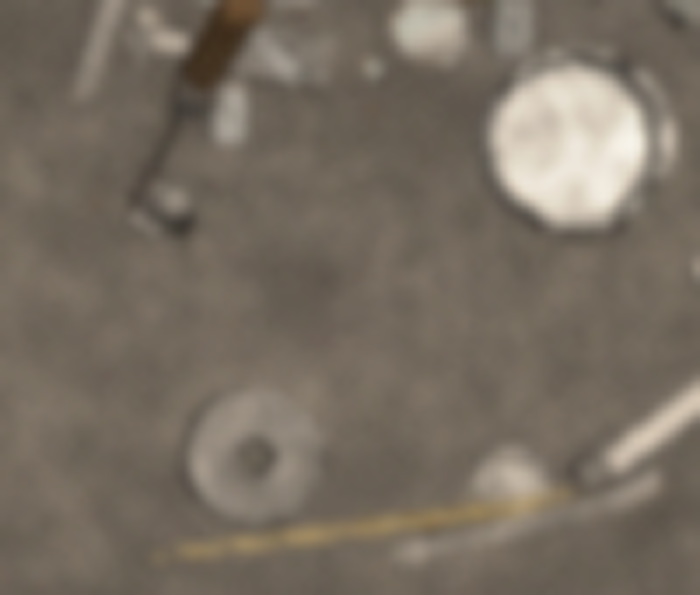

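View pics/s3.png

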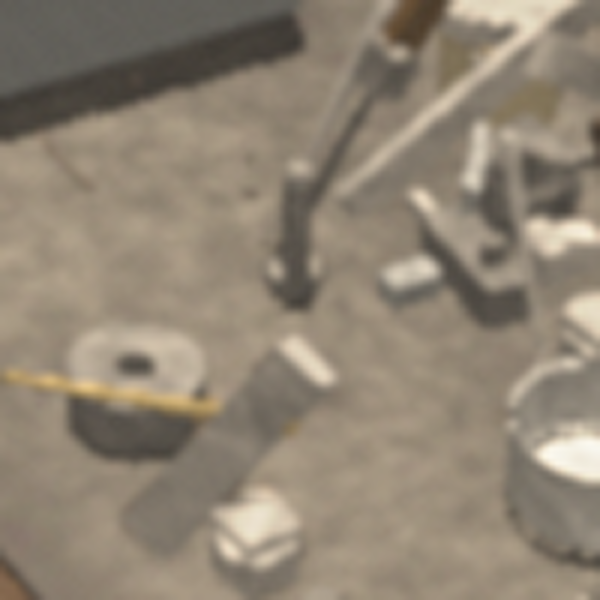

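Run:
```python
from h import *
T=load('top0');S=load('scene0');cs={'top':cloud(T),'scene':cloud(S)}
def pts(n,x,y,r,z0,z1):
    c=cs[n].reshape(-1,3); m=(np.hypot(c[:,0]-x,c[:,1]-y)<r)&(c[:,2]>z0)&(c[:,2]<z1); return c[m]
for nm,x,y,r,z0,z1 in [('stub',.455,.352,.025,.036,.055),('cut',.434,-.215,.035,.012,.028),('bolt',.53,-.195,.02,.044,.06)]:
    for n in cs:
        p=pts(n,x,y,r,z0,z1); 
        for _ in range(2):
            if len(p)==0: break
            m=(p.max(0)+p.min(0))/2
        print(nm,n,len(p),p.mean(0).round(4),m.round(4),p.min(0).round(4),p.max(0).round(4))
# demag: block top & rim
for nm,z0,z1,box in [('block',.095,.115,(.45,.68,-.06,.06)),('lever',.08,.13,(.42,.49,-.1,.06)),('rim',.066,.09,(.45,.68,.02,.23))]:
  for n in cs:
    c=cs[n].reshape(-1,3); p=c[(c[:,2]>z0)&(c[:,2]<z1)&(c[:,0]>box[0])&(c[:,0]<box[1])&(c[:,1]>box[2])&(c[:,1]<box[3])]
    r=cv2.minAreaRect((p[:,:2]*1000).astype(np.float32)); print(nm,n,len(p),r,np.median(p[:,2]),p.min(0).round(3),p.max(0).round(3))
c=cs['top'].reshape(-1,3)
p=c[(c[:,2]>.045)&(c[:,2]<.06)&(c[:,0]>.5)&(c[:,0]<.62)&(c[:,1]>.07)&(c[:,1]<.18)];print('floor',np.median(p[:,2]))
print('table',np.median(c[(abs(c[:,2])<.02)&(abs(c[:,0]-.45)<.1)&(abs(c[:,1]+.12)<.05)][:,2]), 'sc',np.median(cs['scene'].reshape(-1,3)[(abs(cs['scene'].reshape(-1,3)[:,2])<.02)&(abs(cs['scene'].reshape(-1,3)[:,0]-.45)<.1)&(abs(cs['scene'].reshape(-1,3)[:,1]+.12)<.05)][:,2]))
# clutter near bolt
for n in cs:
    c=cs[n].reshape(-1,3)
    for z in range(10,180,15):
        p=c[(np.hypot(c[:,0]-.53,c[:,1]+.195)<.1)&(abs(c[:,2]*1000-z)<7.5)]
        if len(p): print(n,z,len(p),(p[:,:2]*1000).round().astype(int)[::max(1,len(p)//12)].tolist())
```

```text
stub top 71 [0.4551 0.3546 0.0438] [0.4547 0.3556 0.0436] [0.4451 0.3447 0.0371] [0.4644 0.3664 0.0502]
stub scene 40 [0.4527 0.3516 0.0422] [0.4538 0.3535 0.0427] [0.4425 0.3407 0.036 ] [0.465  0.3663 0.0493]
cut top 293 [ 0.4366 -0.2124  0.0194] [ 0.4334 -0.2125  0.02  ] [ 0.4051 -0.2349  0.0123] [ 0.4617 -0.1901  0.0277]
cut scene 290 [ 0.434  -0.2145  0.0186] [ 0.4319 -0.2145  0.02  ] [ 0.4044 -0.2392  0.012 ] [ 0.4595 -0.1898  0.0279]
bolt top 18 [ 0.5268 -0.1814  0.0514] [ 0.5274 -0.1812  0.0524] [ 0.5224 -0.1852  0.0458] [ 0.5323 -0.1773  0.059 ]
bolt scene 37 [ 0.529  -0.1833  0.0491] [ 0.532  -0.1844  0.0504] [ 0.5184 -0.1898  0.044 ] [ 0.5455 -0.179   0.0568]
block top 2327 ((544.4598388671875, -7.229400634765625), (103.07847595214844, 187.6089630126953), 89.79442596435547) 0.10516170393393631 [ 0.451 -0.058  0.095] [0.638 0.044 0.115]
block scene 1167 ((543.9960327148438, 3.1386451721191406), (185.88978576660156, 92.11811828613281), 3.8835418224334717) 0.10479144021271525 [ 0.453 -0.049  0.095] [0.636 0.048 0.113]
lever top 562 ((466.0252380371094, -14.65716552734375), (10
[... 3766 characters left out ...]
, -189], [566, -191], [562, -189], [616, -217], [601, -224], [599, -221], [600, -219], [599, -224], [596, -268]]
scene 115 67 [[583, -163], [579, -166], [588, -195], [578, -191], [568, -186], [578, -191], [569, -185], [576, -193], [567, -188], [578, -192], [566, -190], [576, -194], [568, -190], [564, -192]]
scene 130 61 [[578, -185], [593, -197], [585, -197], [576, -192], [584, -198], [574, -191], [583, -197], [571, -191], [581, -196], [573, -190], [582, -194], [573, -193], [571, -196]]
scene 145 45 [[592, -183], [586, -184], [592, -187], [583, -185], [585, -192], [590, -196], [580, -186], [582, -193], [587, -197], [578, -188], [581, -194], [587, -197], [576, -195], [579, -200], [579, -198]]
```

Run:
```python
from h import *
T=load('top0')
C=[plane(T,110+u/3,160+v/3,.106)[:2] for u,v in [(580,110),(674,113),(668,300),(575,298)]]
for p in C: print(p.round(4))
yaw=[np.arctan2(*(C[i]-C[j])[::-1]) for i,j in [(0,3),(1,2)]]+[np.arctan2(*(C[0]-C[1])[::-1])-np.pi/2,np.arctan2(*(C[3]-C[2])[::-1])-np.pi/2]
print(np.degrees(yaw)); y=np.mean(yaw)
ctr=np.mean(C,0); Rm=np.array([[np.cos(y),-np.sin(y)],[np.sin(y),np.cos(y)]])
o=ctr-Rm@[0,-.082]; print('yaw',np.degrees(y),'origin',o)
R4=[plane(T,110+u/3,160+v/3,.078)[:2] for u,v in [(375,113),(368,291)]]; print('rim corners',R4, [Rm.T@(p-o) for p in R4])
for n,p in [('tray',(0,.038)),('axis',(-.106,-.086)),('pad',(-.106,-.086-.062*np.cos(np.radians(28))))]: print(n,o+Rm@p)
c=cloud(T).reshape(-1,3)
p=c[(c[:,2]>.09)&(c[:,2]<.13)&(c[:,0]>.42)&(c[:,0]<.478)&(c[:,1]>-.1)&(c[:,1]<-.03)]
l=(p[:,:2]-o)@Rm; print('lever own',l.min(0),l.max(0)); 
for a in np.arange(-.165,-.1,.01):
    m=abs(l[:,1]-a)<.005; print(a.round(3),m.sum(),np.median(p[m,2]) if m.any() else 0)
print('bolt head',plane(T,393.6,245.7,.008),'bolt top',plane(T,394.6,243.4,.052))
S=load('scene0'); print('bolt head sc',plane(S,310+295/6,275+283/6,.002),'top sc',plane(S,310+298/6,275+167/6,.052))
print('cut sc',plane(S,310+137/6,275+363/6,.02),'cut top',plane(T,370+255/7,215+455/7,.02))
print('stub sc',plane(S,190+169/4,170+200/4,.045),'stub top',plane(T,110+190/3,160+353/3,.045))
# two-view triangulation heights
def tri(u1,v1,u2,v2):
    a,b=ray(T,u1,v1),ray(S,u2,v2);A=np.stack([a,-b],1);d=np.array(S['xyz'])-T['xyz']
    k=np.linalg.lstsq(A,d,rcond=None)[0];return (T['xyz']+a*k[0]).round(4),(S['xyz']+b*k[1]).round(4)
print(tri(394.6,243.4,310+298/6,275+167/6),tri(370+255/7,215+455/7,310+137/6,275+363/6),tri(110+190/3,160+353/3,190+169/4,170+200/4))
st=sense();print(R.from_quat(st['tool_rot']).as_matrix().round(3))
```

```text
[0.6361 0.0368]
[ 0.6326 -0.0361]
[ 0.4877 -0.0286]
[0.4904 0.0429]
[-2.38847955 -2.94564045 -2.71604442 -2.21868699]
yaw -2.567212851653127 origin [0.56536947 0.08568257]
rim corners [array([0.64010636, 0.19943557]), array([0.49937744, 0.20577147])] [array([0.06956673, 0.1169864 ]), array([-0.07130475,  0.11701251])]
tray [0.56707154 0.12364443]
axis [0.45562381 0.00451676]
pad [ 0.45317181 -0.05017105]
lever own [-0.11615794 -0.1555111 ] [-0.09235424 -0.12120261]
-0.165 0 0
-0.155 28 0.11933013552537097
-0.145 43 0.11619720984085946
-0.135 54 0.11221946265725935
-0.125 44 0.10636381540218032
-0.115 0 0
-0.105 0 0
bolt head [ 0.5228395  -0.18578754  0.008     ] bolt top [ 0.52634941 -0.18155041  0.052     ]
bolt head sc [ 0.5247783  -0.18645569  0.002     ] top sc [ 0.52523347 -0.18396557  0.052     ]
cut sc [ 0.43744729 -0.21479014  0.02      ] cut top [ 0.43700574 -0.21334321  0.02      ]
stub sc [0.45432574 0.34990122 0.045     ] stub top [0.45311604 0.35322989 0.045     ]
(array([ 0.5264, -0.1818,  0.0502]), array([ 0.5267, -0.182 ,  0.0503])) (array([ 0.437 , -0.2135,  0.0192]), array([ 0.4379, -0.214 ,  0.0193])) (array([0.4531, 0.3535, 0.0439]), array([0.4553, 0.3525, 0.0437]))
[[ 0.342 -0.001 -0.94 ]
 [ 0.94  -0.002  0.342]
 [-0.002 -1.     0.   ]]
```

```bash
cat >> h.py <<'E'
def goal(psi,tilt=0,az=0):
    # jaw dir psi deg; tilt deg: approach axis leans to azimuth az
    p=np.radians(psi); B=np.stack([[np.cos(p),np.sin(p),0],[0,0,-1],np.cross([np.cos(p),np.sin(p),0],[0,0,-1])],1)
    a=np.radians(az); ax=np.array([np.sin(a),-np.cos(a),0])  # rotates -z towards azimuth
    return R.from_rotvec(ax*np.radians(tilt))*R.from_matrix(B)
def row(pos,psi,tilt=0,az=0):
    s=sense();C=R.from_quat(s['tool_rot']);G=goal(psi,tilt,az)
    best=min((G,G*R.from_rotvec([0,np.pi,0])),key=lambda g:(C.inv()*g).magnitude())
    print(pos,(C.inv()*best).as_rotvec().round(3).tolist(),(C.inv().apply(np.array(pos)-s['tcp_pos'])*100).round(2).tolist())
def st():
    s=sense();print('t',round(s['t'],2),'tcp',s['tcp_pos'].round(4),'gap',round(s['finger_gap'],3),'F',s['force'].round(1),'q',np.round(s['q'],2));print(R.from_quat(s['tool_rot']).as_matrix().round(3).tolist())
O=np.array([.56537,.08568]);YAW=np.radians(-2.57)
def own(x,y): return O+np.array([[np.cos(YAW),-np.sin(YAW)],[np.sin(YAW),np.cos(YAW)]])@[x,y]
E
python3 - <<'E'
from h import *
print(goal(0,20,0).as_matrix().round(2))
row([.454,.353,.15],-2.6);row([.454,.353,.032],-2.6)
print(own(.025,.086),own(-.028,.086),own(0,.008))
E
```

```text
[[ 0.94  0.34  0.  ]
 [ 0.    0.    1.  ]
 [ 0.34 -0.94 -0.  ]]
[0.454, 0.353, 0.15] [0.001, 1.267, -0.002] [-13.73, 9.96, -30.62]
[0.454, 0.353, 0.032] [0.001, 1.267, -0.002] [-13.71, 21.76, -30.62]
[0.59420109 0.1704725 ] [0.5412544  0.17284902] [0.56572872 0.09367195]
```

step_arm(moves=[[0,0.17,0,-2.3,1.7,-5,-0.2],[0,0.35,0,-4.6,3.4,-10,-0.2],[0,0.53,0,-6.9,5,-15,-0.2],[0,0.7,0,-9.2,6.7,-20,-0.2],[0,0.88,0,-11.5,8.4,-25,-0.2],[0,1.06,0,-13.73,10,-30.6,-0.2],[0,1.267,0,-13.73,10,-30.6,-0.2],[0,1.267,0,-13.73,10,-30.6,-0.2],[0,1.267,0,-13.73,10,-30.6,-0.2]], grip_force=40)

```text
t: 1.23
tcp_pos: [0.4532, 0.3534, 0.1495]
tool_rot: [0.708, -0.015, 0.014, -0.706]
force: [-0.4, -0.3, -0.4]
finger_gap: 0.602
```

Run:
```python
from h import *
st();row([.454,.353,.032],-2.6)
s=snap('scene','a1');cv2.imwrite('pics/a1c.png',cv2.resize(s['frame'][120:300,150:390,::-1],None,fx=3,fy=3,interpolation=cv2.INTER_CUBIC))
```

```text
t 1.23 tcp [0.4532 0.3534 0.1495] gap 0.602 F [-0.4 -0.3 -0.4] q [ 0.47  0.6   1.65 -0.    0.9   0.51]
[[0.999, -0.001, 0.042], [-0.042, -0.002, 0.999], [-0.001, -1.0, -0.002]]
[0.454, 0.353, 0.032] [0.002, 0.004, -0.001] [0.1, 11.75, -0.01]
```

View pics/a1c.png

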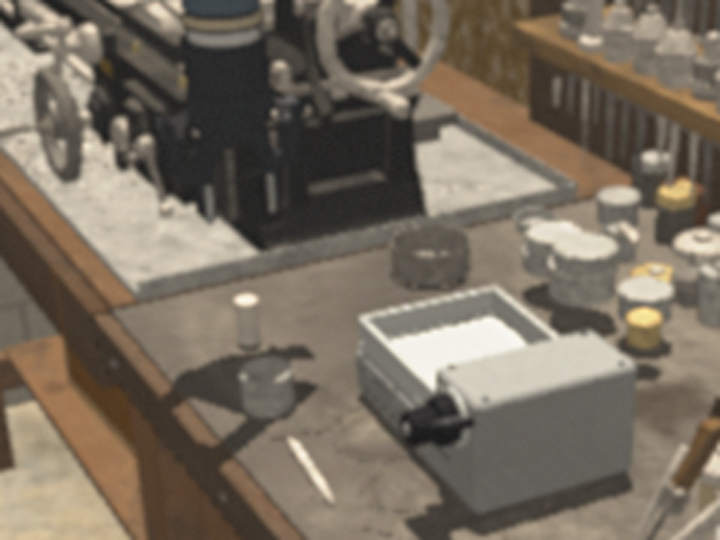

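step_arm(moves=[[0,0,0,0.1,4,0,-0.2],[0,0,0,0.1,8,0,-0.2],[0,0,0,0.1,10.5,0,-0.2],[0,0,0,0.1,11.7,0,-0.2],[0,0,0,0.1,11.7,0,1],[0,0,0,0.1,11.7,0,1],[0,0,0,0.1,11.7,0,1],[0,0,0,0.1,11.7,0,1],[0,0,0,0.1,11.7,0,1],[0,0,0,0.1,11.7,0,1],[0,0,0,0.1,8,0,1],[0,0,0,0.1,2,0,1]], grip_force=40)

```text
t: 2.78
tcp_pos: [0.4526, 0.3525, 0.1284]
tool_rot: [0.709, -0.017, 0.012, -0.705]
force: [0.7, 1.0, -0.5]
finger_gap: 0.243
```

Run:
```python
from h import *
st();row([.5942,.1705,.15],-2.6);row([.5942,.1705,.085],-2.6)
```

```text
t 2.77 tcp [0.4526 0.3525 0.1284] gap 0.243 F [ 0.7  1.  -0.5] q [ 0.47  0.63  1.66 -0.    0.86  0.51]
[[0.999, -0.007, 0.042], [-0.042, -0.005, 0.999], [-0.006, -1.0, -0.005]]
[0.5942, 0.1705, 0.15] [0.005, 0.004, -0.006] [14.9, -2.17, -17.6]
[0.5942, 0.1705, 0.085] [0.005, 0.004, -0.006] [14.94, 4.33, -17.57]
```

step_arm(moves=[[0,0,0,2,-2.2,-2.5,1],[0,0,0,6,-2.2,-7,1],[0,0,0,10,-2.2,-12,1],[0,0,0,14.9,-2.2,-17.6,1],[0,0,0,14.9,-2.2,-17.6,1],[0,0,0,14.9,2,-17.6,1],[0,0,0,14.9,3.8,-17.6,1],[0,0,0,14.9,4.4,-17.6,1],[0,0,0,14.9,4.4,-17.6,1]])

```text
t: 3.9
tcp_pos: [0.5931, 0.1711, 0.0849]
tool_rot: [0.709, -0.017, 0.012, -0.705]
force: [-0.3, -1.0, -1.3]
finger_gap: 0.245
```

Run:
```python
from h import *
st();s=snap('scene','a2');cv2.imwrite('pics/a2c.png',cv2.resize(s['frame'][150:310,210:390,::-1],None,fx=4,fy=3.5,interpolation=cv2.INTER_CUBIC))
```

```text
t 3.9 tcp [0.5931 0.1711 0.0849] gap 0.245 F [-0.3 -1.  -1.3] q [ 0.1   0.74  1.57 -0.01  0.84  0.15]
[[0.999, -0.007, 0.04], [-0.04, -0.005, 0.999], [-0.007, -1.0, -0.005]]
```

View pics/a2c.png

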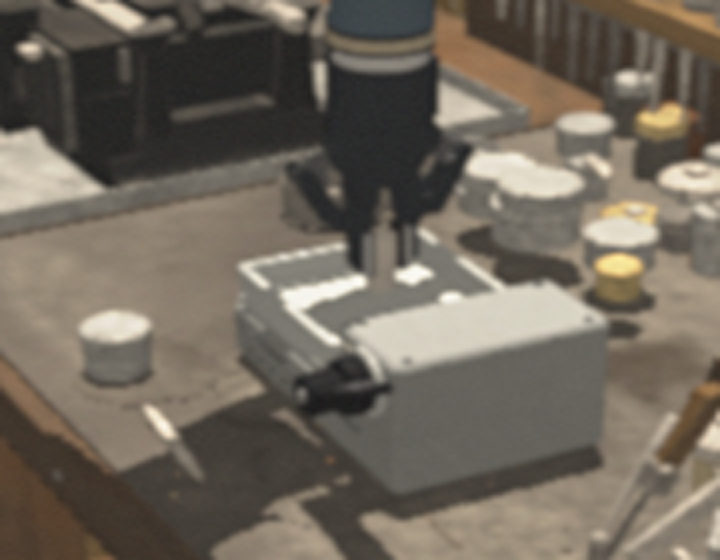

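step_arm(moves=[[0,0,0,0,0.2,0,1],[0,0,0,0,0.2,0,1],[0,0,0,0,0.2,0,0.2],[0,0,0,0,0.2,0,0.1],[0,0,0,0,0.2,0,0.1],[0,0,0,0,-3,0,0.1],[0,0,0,0,-8,0,0],[0,0,0,0,-8,0,0]])

```text
t: 4.95
tcp_pos: [0.5971, 0.172, 0.169]
tool_rot: [0.708, -0.013, 0.015, -0.706]
force: [0.0, 0.1, 0.7]
finger_gap: 0.502
```

Run:
```python
from h import *
st();row([.437,-.213,.17],92);row([.437,-.213,.023],92)
s=snap('scene','a3');cv2.imwrite('pics/a3c.png',cv2.resize(s['frame'][150:310,210:390,::-1],None,fx=4,fy=3.5,interpolation=cv2.INTER_CUBIC))
T=load('top0');c=cloud(T).reshape(-1,3);c2=cloud(load('scene0')).reshape(-1,3)
for n,c in(('t',c),('s',c2)):
  p=c[(np.hypot(c[:,0]-.437,c[:,1]+.213)<.09)&(c[:,2]>.025)&(c[:,2]<.2)];
  for z in range(25,110,10):
    q=p[abs(p[:,2]*1000-z)<5]; print(n,z,(q[:,:2]*1000).round().astype(int)[::max(1,len(q)//8)].tolist())
```

```text
t 4.95 tcp [0.5971 0.172  0.169 ] gap 0.502 F [0.  0.1 0.7] q [ 0.1   0.62  1.52 -0.    1.    0.15]
[[0.999, 0.003, 0.04], [-0.04, -0.003, 0.999], [0.004, -1.0, -0.003]]
[0.437, -0.213, 0.17] [0.0, 1.496, 0.005] [-14.44, -0.02, -39.11]
[0.437, -0.213, 0.023] [0.0, 1.496, 0.005] [-14.5, 14.68, -39.06]
t 25 [[452, -207], [438, -298], [433, -293], [433, -302], [428, -300], [423, -296], [414, -285], [410, -225], [408, -217]]
t 35 [[436, -296], [428, -294], [426, -301], [413, -233], [413, -240], [412, -280], [410, -234], [409, -278], [408, -214], [407, -281]]
t 45 [[419, -275], [415, -249], [415, -258], [415, -264], [413, -230], [413, -251], [412, -283], [409, -283], [407, -285]]
t 55 [[523, -185], [420, -280], [417, -266], [417, -275], [417, -284], [415, -255], [415, -288], [412, -288], [410, -288]]
t 65 [[422, -290], [422, -297], [420, -281], [420, -289], [420, -295], [417, -285], [417, -299], [412, -293]]
t 75 [[420, -299], [417, -299], [415, -298], [415, -300], [413, -298]]
t 85 [[420, -300]]
t 95 []
t 105 []
s 25 [[518, -186], [407, -221], [402, -281], [403, -280], [431, -301], [426, -301], [416, -295], [428, -302], [420, -300]]
s 35 [[520, -182], [411, -230], [412, -243], [406, -285], [407, -290], [409, -291], [412, -297], [419, -298], [422, -300]]
s 45 [[518, -184], [522, -190], [410, -254], [413, -257], [407, -287], [409, -294], [409, -290], [411, -298]]
s 55 [[521, -181], [415, -267], [415, -271], [419, -285], [415, -284], [409, -291], [411, -291], [410, -292]]
s 65 [[420, -283], [417, -285], [419, -288], [417, -288], [411, -296], [409, -297], [411, -297], [412, -299], [409, -293], [409, -296], [410, -299], [411, -298]]
s 75 []
s 85 []
s 95 []
s 105 []
```

View pics/a3c.png

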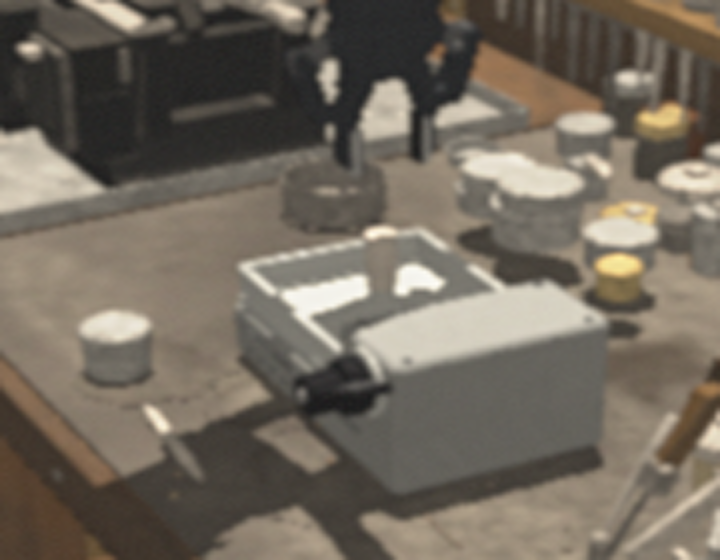

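step_arm(moves=[[0,0.17,0,-2,0,-5,0],[0,0.34,0,-4,0,-10,-0.2],[0,0.51,0,-6,0,-15,-0.4],[0,0.68,0,-8,0,-20,-0.5],[0,0.85,0,-10,0,-25,-0.5],[0,1.02,0,-12,0,-30,-0.5],[0,1.19,0,-13.5,0,-35,-0.5],[0,1.36,0,-14.4,0,-39,-0.5],[0,1.496,0,-14.4,0,-39.1,-0.5],[0,1.496,0,-14.4,5,-39.1,-0.5],[0,1.496,0,-14.4,8,-39.1,-0.5],[0,1.496,0,-14.4,8,-39.1,-0.5]])

```text
t: 6.5
tcp_pos: [0.4333, -0.2119, 0.0858]
tool_rot: [0.51, -0.494, 0.489, -0.507]
force: [-0.1, -0.3, 0.4]
finger_gap: 0.752
```

Run:
```python
from h import *
st();row([.437,-.213,.023],92)
s=snap('scene','a4');cv2.imwrite('pics/a4c.png',cv2.resize(s['frame'][220:400,260:460,::-1],None,fx=4,fy=3.3,interpolation=cv2.INTER_CUBIC))
```

```text
t 6.5 tcp [ 0.4333 -0.2119  0.0858] gap 0.752 F [-0.1 -0.3  0.4] q [-0.68  0.63  1.92 -0.01  0.61  0.86]
[[0.034, -0.008, 0.999], [-0.999, 0.001, 0.034], [-0.001, -1.0, -0.008]]
[0.437, -0.213, 0.023] [0.008, -0.001, -0.001] [0.14, 6.28, 0.41]
```

View pics/a4c.png

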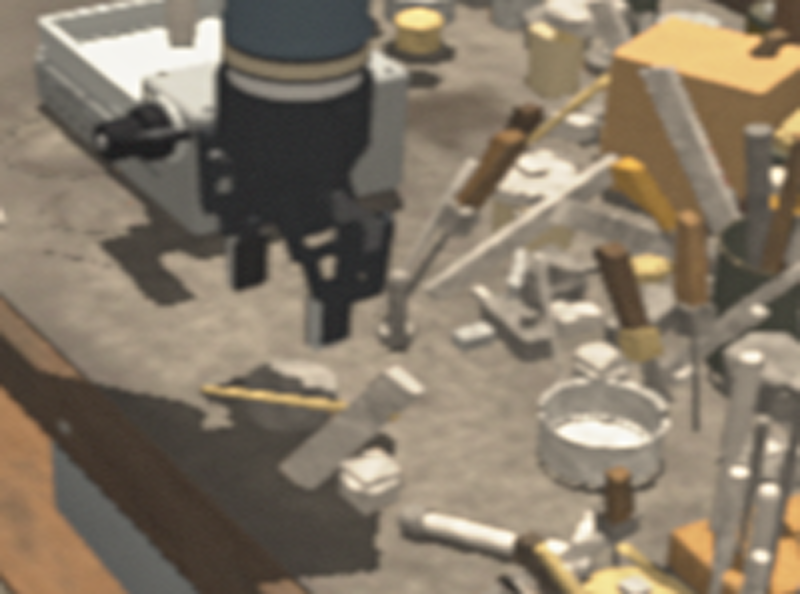

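step_arm(moves=[[0,0,0,0.1,0.5,0.5,-0.5],[0,0,0,0.1,3,0.5,-0.5],[0,0,0,0.1,5,0.5,-0.5],[0,0,0,0.1,6.2,0.5,-0.5],[0,0,0,0.1,6.2,0.5,-0.5],[0,0,0,0.1,6.2,0.5,1],[0,0,0,0.1,6.2,0.5,1],[0,0,0,0.1,6.2,0.5,1],[0,0,0,0.1,6.2,0.5,1],[0,0,0,0.1,6.2,0.5,1],[0,0,0,0.1,5,0.5,1],[0,0,0,0.1,3,0.6,1]], grip_force=60)

```text
t: 8.05
tcp_pos: [0.4399, -0.2132, 0.0577]
tool_rot: [0.51, -0.493, 0.49, -0.507]
force: [0.6, -0.6, -3.0]
finger_gap: 0.534
```

Run:
```python
from h import *
st();p=own(0,.008).tolist();row([.437,-.213,.19],92);row(p+[.19],-2.6);row(p+[.078],-2.6)
s=snap('scene','a5');cv2.imwrite('pics/a5c.png',cv2.resize(s['frame'][220:400,260:460,::-1],None,fx=4,fy=3.3,interpolation=cv2.INTER_CUBIC))
```

```text
t 8.05 tcp [ 0.4399 -0.2132  0.0577] gap 0.534 F [ 0.6 -0.6 -3. ] q [-0.68  0.69  1.91 -0.01  0.55  0.87]
[[0.034, -0.006, 0.999], [-0.999, -0.0, 0.034], [0.0, -1.0, -0.006]]
[0.437, -0.213, 0.19] [0.006, -0.001, 0.0] [-0.03, -13.23, -0.37]
[0.5657287193773416, 0.09367195347886359, 0.19] [0.005, -1.491, -0.004] [-30.24, -13.32, 13.54]
[0.5657287193773416, 0.09367195347886359, 0.078] [0.005, -1.491, -0.004] [-30.24, -2.12, 13.61]
```

View pics/a5c.png

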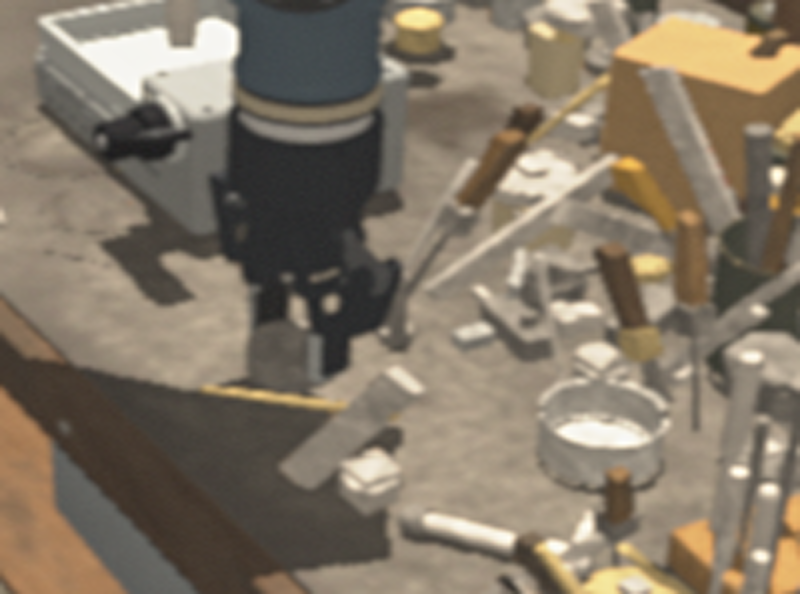

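step_arm(moves=[[0,0,0,0,-5,0,1],[0,0,0,0,-10,0,1],[0,-0.17,0,-3,-13.3,1,1],[0,-0.34,0,-7,-13.3,3,1],[0,-0.51,0,-12,-13.3,5,1],[0,-0.68,0,-16,-13.3,7,1],[0,-0.85,0,-20,-13.3,9,1],[0,-1.02,0,-24,-13.3,11,1],[0,-1.19,0,-28,-13.3,12.5,1],[0,-1.36,0,-30.2,-13.3,13.5,1],[0,-1.49,0,-30.2,-13.3,13.5,1],[0,-1.49,0,-30.2,-13.3,13.5,1]])

```text
t: 9.6
tcp_pos: [0.5656, 0.0933, 0.1915]
tool_rot: [0.708, -0.018, 0.016, -0.706]
force: [0.6, -0.2, -1.9]
finger_gap: 0.532
```

Run:
```python
from h import *
st();p=own(0,.008).tolist();row(p+[.076],-2.6)
```

```text
t 9.6 tcp [0.5656 0.0933 0.1915] gap 0.532 F [ 0.6 -0.2 -1.9] q [-0.03  0.53  1.62 -0.    0.99  0.02]
[[0.999, -0.003, 0.047], [-0.047, -0.003, 0.999], [-0.003, -1.0, -0.004]]
[0.5657287193773416, 0.09367195347886359, 0.076] [0.004, -0.002, -0.003] [0.05, 11.54, 0.08]
```

step_arm(moves=[[0,0,0,0,5,0.1,1],[0,0,0,0,9,0.1,1],[0,0,0,0,11,0.1,1],[0,0,0,0,11.6,0.1,1],[0,0,0,0,11.6,0.1,1],[0,0,0,0,11.6,0.1,-0.4],[0,0,0,0,11.6,0.1,-0.5],[0,0,0,0,11.6,0.1,-0.5],[0,0,0,0,9,0.1,-0.5],[0,0,0,0,4,0.1,-0.5],[0,0,0,0,0,0.1,-0.2],[0,0,0,0,0,0.1,-0.2]])

```text
t: 11.1
tcp_pos: [0.5681, 0.0943, 0.1949]
tool_rot: [0.708, -0.015, 0.019, -0.706]
force: [0.4, 0.4, 0.0]
finger_gap: 0.598
```

Run:
```python
from h import *
st();row([.50,-.182,.19],110,20);row([.50,-.2,.12],110,20)
s=snap('scene','a6');cv2.imwrite('pics/a6c.png',cv2.resize(s['frame'][170:330,220:400,::-1],None,fx=4,fy=3.5,interpolation=cv2.INTER_CUBIC))
```

```text
t 11.1 tcp [0.5681 0.0943 0.1949] gap 0.598 F [0.4 0.4 0. ] q [-0.03  0.53  1.62 -0.    0.99  0.02]
[[0.999, 0.005, 0.047], [-0.047, -0.004, 0.999], [0.006, -1.0, -0.003]]
[0.5, -0.182, 0.19] [0.219, 1.163, -0.291] [-5.5, 0.56, -27.92]
[0.5, -0.2, 0.12] [0.219, 1.163, -0.291] [-5.45, 7.56, -29.69]
```

View pics/a6c.png

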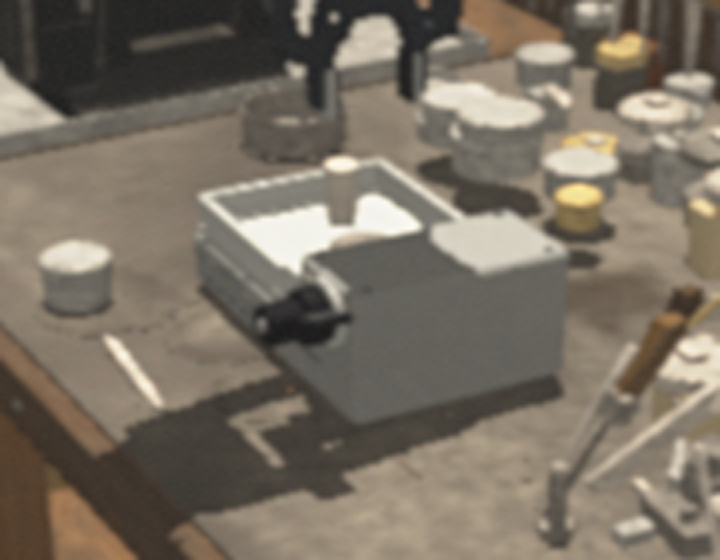

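Run:
```python
from h import *
row([.48,-.199,.19],110,20,20);row([.5185-.03*.94,-.1847-.03*.34,.12],110,20,20)
```

```text
[0.48, -0.199, 0.19] [0.31, 1.162, -0.202] [-7.26, 0.39, -29.7]
[0.49029999999999996, -0.19490000000000002, 0.12] [0.31, 1.162, -0.202] [-6.25, 7.39, -29.22]
```

step_arm(moves=[[0,0.17,0,-1,0.2,-4,0],[0,0.34,0,-2,0.2,-8,0.1],[0.06,0.5,-0.04,-3,0.2,-12,0.2],[0.12,0.65,-0.08,-4,0.2,-16,0.3],[0.18,0.8,-0.12,-5,0.2,-20,0.3],[0.24,0.95,-0.16,-6,0.2,-24,0.3],[0.31,1.08,-0.2,-7,0.2,-28,0.3],[0.31,1.162,-0.202,-7,0.2,-29.7,0.3],[0.31,1.162,-0.202,-7,0.2,-29.7,0.3],[0.31,1.162,-0.202,-6.3,5,-29.2,0.3],[0.31,1.162,-0.202,-6.3,7.4,-29.2,0.3],[0.31,1.162,-0.202,-6.3,7.4,-29.2,0.3]])

```text
t: 12.65
tcp_pos: [0.4887, -0.1921, 0.1177]
tool_rot: [-0.47, 0.331, -0.467, 0.672]
force: [-0.7, -0.3, 0.9]
finger_gap: 0.348
```

Run:
```python
from h import *
st();row([.5185-.02*.94,-.1847-.02*.34,.06],110,20,20);row([.5185,-.1847,.053],110,20,20)
s=snap('scene','a7');cv2.imwrite('pics/a7c.png',cv2.resize(s['frame'][240:370,290:440,::-1],None,fx=5,fy=4.5,interpolation=cv2.INTER_CUBIC))
s=snap('top','a8');cv2.imwrite('pics/a8c.png',cv2.resize(s['frame'][170:330,270:470,::-1],None,fx=4,fy=3.6,interpolation=cv2.INTER_CUBIC))
```

```text
t 12.65 tcp [ 0.4887 -0.1921  0.1177] gap 0.348 F [-0.7 -0.3  0.9] q [-0.76  0.58  1.97  0.64  0.53 -0.09]
[[0.345, 0.317, 0.884], [-0.939, 0.122, 0.323], [-0.006, -0.941, 0.339]]
[0.4997, -0.1915, 0.06] [0.003, 0.001, -0.006] [0.35, 5.78, -0.97]
[0.5185, -0.1847, 0.053] [0.003, 0.001, -0.006] [0.37, 7.12, 0.68]
```

View pics/a7c.png

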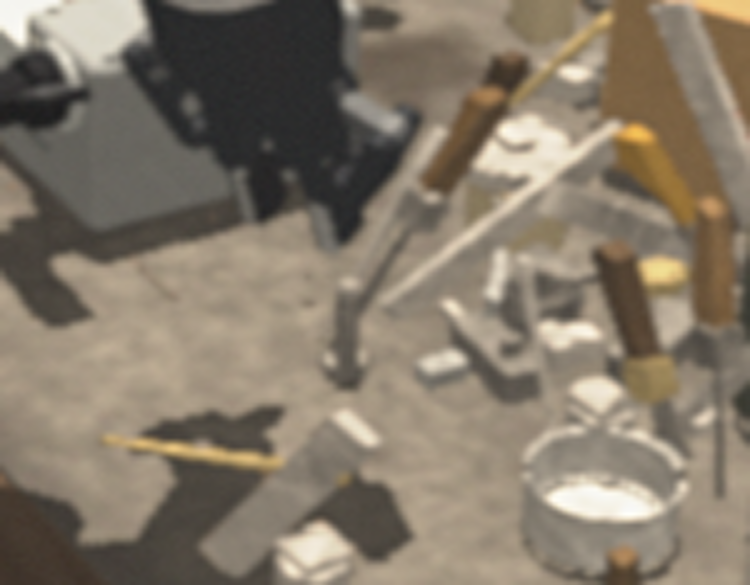

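View pics/a8c.png

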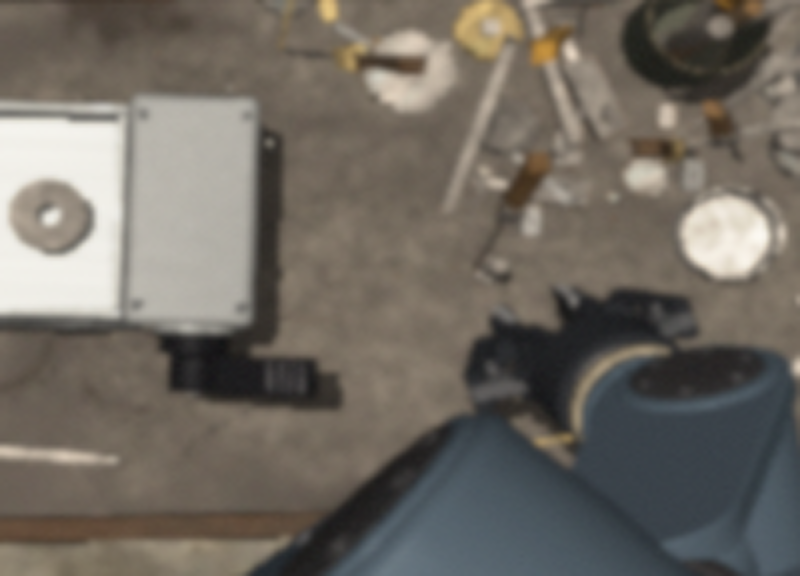

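step_arm(moves=[[0,0,0,0.2,3,-0.5,0.3],[0,0,0,0.35,5.8,-1,0.3],[0,0,0,0.35,5.8,-1,0.3],[0,0,0,0.35,6.5,0,0.3],[0,0,0,0.35,7.1,0.7,0.3],[0,0,0,0.35,7.1,0.7,0.3]], grip_force=40)

```text
t: 13.5
tcp_pos: [0.5212, -0.1862, 0.0562]
tool_rot: [-0.471, 0.328, -0.469, 0.672]
force: [0.2, 0.5, -0.4]
finger_gap: 0.351
```

Run:
```python
from h import *
st();row([.5185,-.1847,.053],110,20,20)
s=snap('scene','a9');cv2.imwrite('pics/a9c.png',cv2.resize(s['frame'][250:370,310:430,::-1],None,fx=5,fy=5,interpolation=cv2.INTER_CUBIC))
s=snap('top','a10');cv2.imwrite('pics/a10c.png',cv2.resize(s['frame'][210:290,350:450,::-1],None,fx=7,fy=7,interpolation=cv2.INTER_CUBIC))
```

```text
t 13.5 tcp [ 0.5212 -0.1862  0.0562] gap 0.351 F [ 0.2  0.5 -0.4] q [-0.7   0.72  1.93  0.79  0.43 -0.2 ]
[[0.346, 0.322, 0.882], [-0.938, 0.117, 0.325], [0.001, -0.94, 0.342]]
[0.5185, -0.1847, 0.053] [-0.0, 0.004, -0.0] [-0.23, 0.23, -0.3]
```

View pics/a9c.png

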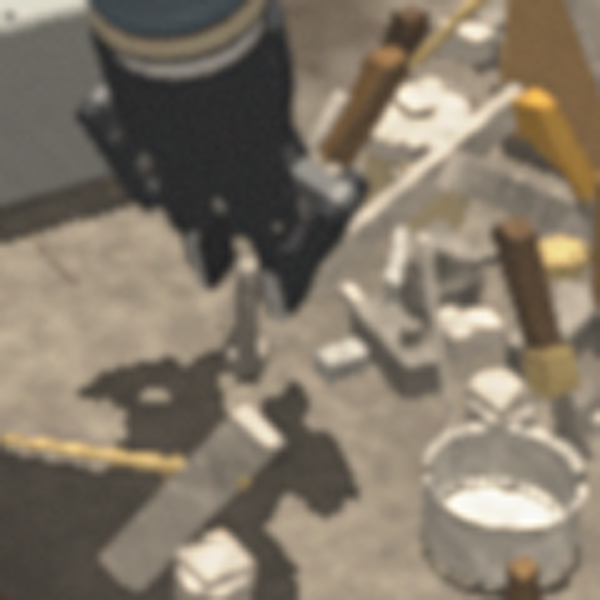

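View pics/a10c.png

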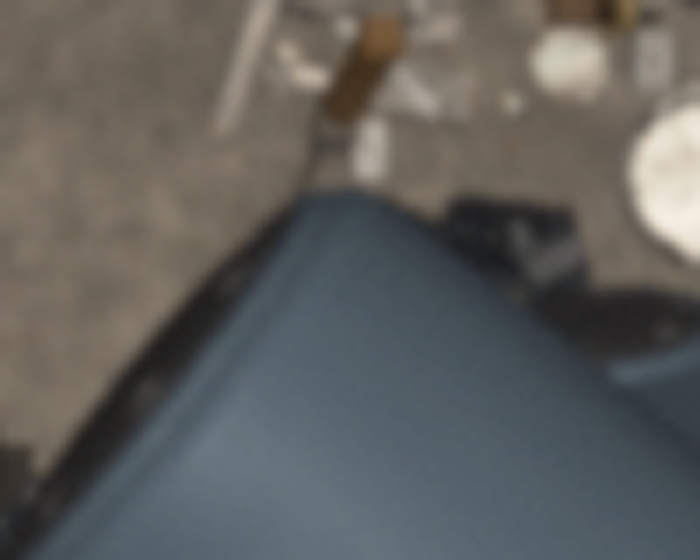

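step_arm(moves=[[0,0,0,-0.2,0.25,-0.25,0.3],[0,0,0,-0.2,0.25,-0.25,0.3],[0,0,0,-0.2,0.25,-0.25,1],[0,0,0,-0.2,0.25,-0.25,1],[0,0,0,-0.2,0.25,-0.25,1],[0,0,0,-0.2,0.25,-0.25,1],[0,0,0,-0.2,0.25,-0.25,1]], grip_force=50)

```text
t: 14.48
tcp_pos: [0.5182, -0.1848, 0.0528]
tool_rot: [-0.47, 0.328, -0.469, 0.672]
force: [-0.2, 0.1, 1.5]
finger_gap: 0.115
```

Run:
```python
from h import *
st()
s=snap('scene','a11');cv2.imwrite('pics/a11c.png',cv2.resize(s['frame'][250:370,310:430,::-1],None,fx=5,fy=5,interpolation=cv2.INTER_CUBIC))
```

```text
t 14.47 tcp [ 0.5182 -0.1848  0.0528] gap 0.115 F [-0.2  0.1  1.5] q [-0.7   0.73  1.94  0.81  0.42 -0.22]
[[0.345, 0.321, 0.882], [-0.939, 0.118, 0.324], [0.0, -0.94, 0.342]]
```

View pics/a11c.png

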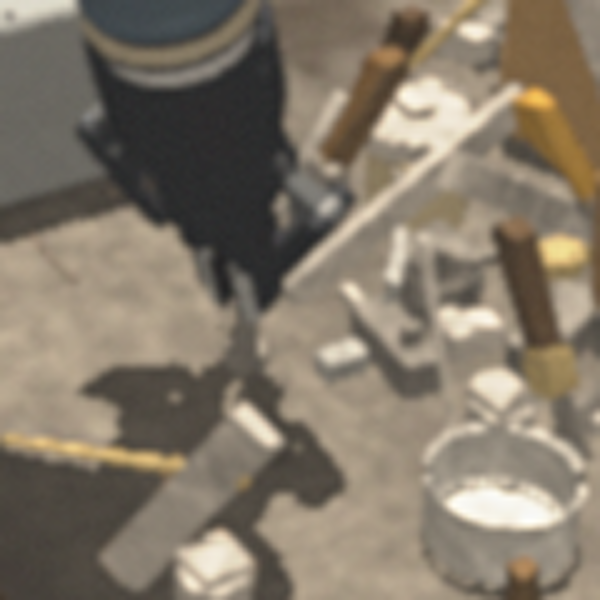

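step_arm(moves=[[0,0,0,0.5,-0.5,-0.8,1],[0,0,0,0.9,-1.5,-1,1],[0,0,0,1.4,-4.5,-1.4,1],[0,0,0,1.1,-9,-0.2,1],[0,0,0,1.1,-14,1,1],[0,0,0,1.1,-14,1,1]])

```text
t: 15.28
tcp_pos: [0.487, -0.2107, 0.1919]
tool_rot: [-0.471, 0.325, -0.472, 0.671]
force: [0.6, 0.7, -1.0]
finger_gap: 0.113
```

Run:
```python
from h import *
st()
p=own(-.028,.086).tolist();row([.47,-.2,.2],-2.6+.01); row(p+[.2],-2.6); 
s=snap('scene','a12');cv2.imwrite('pics/a12c.png',cv2.resize(s['frame'][210:370,270:430,::-1],None,fx=4,fy=3.6,interpolation=cv2.INTER_CUBIC))
```

```text
t 15.28 tcp [ 0.487  -0.2107  0.1919] gap 0.113 F [ 0.6  0.7 -1. ] q [-0.79  0.44  1.9   0.5   0.7   0.06]
[[0.344, 0.327, 0.88], [-0.939, 0.111, 0.326], [0.009, -0.939, 0.345]]
[0.47, -0.2, 0.2] [-0.305, -1.16, 0.214] [-1.58, -1.2, -0.87]
[0.541254396130399, 0.17284901771847888, 0.2] [-0.306, -1.16, 0.214] [-34.14, 5.27, 17.54]
```

View pics/a12c.png

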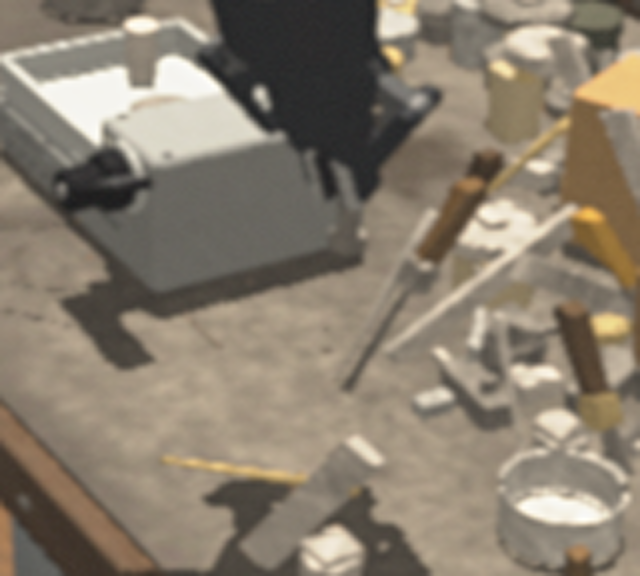

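Run:
```python
from h import *
p=own(-.03,.062).tolist();row(p+[.195],-70,20,20); row(p+[.106],-70,20,20)
```

```text
[0.5381802496286585, 0.14896283712622355, 0.195] [-0.001, 0.004, 0.004] [-31.88, 5.29, 16.4]
[0.5381802496286585, 0.14896283712622355, 0.106] [-0.001, 0.004, 0.004] [-31.92, 13.65, 13.34]
```

step_arm(moves=[[0,0,0,-5,0.8,2.6,1],[0,0,0,-10,1.7,5.1,1],[0,0,0,-15,2.5,7.7,1],[0,0,0,-20,3.3,10.3,1],[0,0,0,-26,4.3,13.4,1],[0,0,0,-31.9,5.3,16.4,1],[0,0,0,-31.9,5.3,16.4,1],[0,0,0,-31.9,5.3,16.4,1]])

```text
t: 16.32
tcp_pos: [0.5372, 0.1496, 0.1936]
tool_rot: [-0.472, 0.327, -0.469, 0.671]
force: [-0.0, -0.5, -1.3]
finger_gap: 0.112
```

Run:
```python
from h import *
st()
p=own(-.03,.062).tolist();row(p+[.106],-70,20,20)
s=snap('scene','a13');cv2.imwrite('pics/a13c.png',cv2.resize(s['frame'][150:310,210:390,::-1],None,fx=4,fy=3.5,interpolation=cv2.INTER_CUBIC))
```

```text
t 16.32 tcp [0.5372 0.1496 0.1936] gap 0.112 F [-0.  -0.5 -1.3] q [0.02 0.43 1.9  0.24 0.49 1.04]
[[0.346, 0.321, 0.882], [-0.938, 0.114, 0.327], [0.004, -0.94, 0.341]]
[0.5381802496286585, 0.14896283712622355, 0.106] [0.001, 0.005, 0.002] [0.06, 8.26, -2.92]
```

View pics/a13c.png

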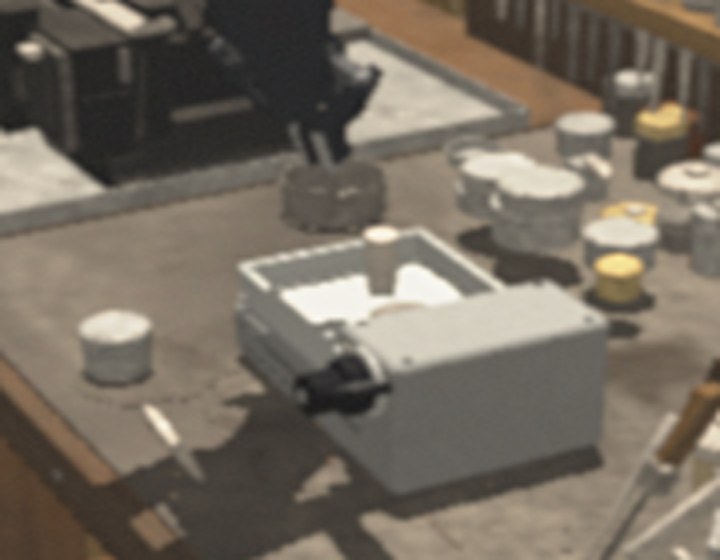

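step_arm(moves=[[0,0,0,0,4,-1.4,1],[0,0,0,0,7,-2.5,1],[0,0,0,0,8.1,-2.9,1],[0,0,0,0,8.3,-2.9,1],[0,0,0,0,8.3,-2.9,1]])

```text
t: 17.0
tcp_pos: [0.539, 0.1472, 0.1061]
tool_rot: [-0.471, 0.328, -0.471, 0.67]
force: [-0.3, -0.7, -0.2]
finger_gap: 0.114
```

Run:
```python
from h import *
st()
s=snap('scene','a14');cv2.imwrite('pics/a14c.png',cv2.resize(s['frame'][190:270,240:340,::-1],None,fx=7,fy=7,interpolation=cv2.INTER_CUBIC))
```

```text
t 17.0 tcp [0.539  0.1472 0.1061] gap 0.114 F [-0.3 -0.7 -0.2] q [0.01 0.6  1.96 0.43 0.27 0.83]
[[0.342, 0.322, 0.883], [-0.94, 0.113, 0.323], [0.004, -0.94, 0.341]]
```

View pics/a14c.png

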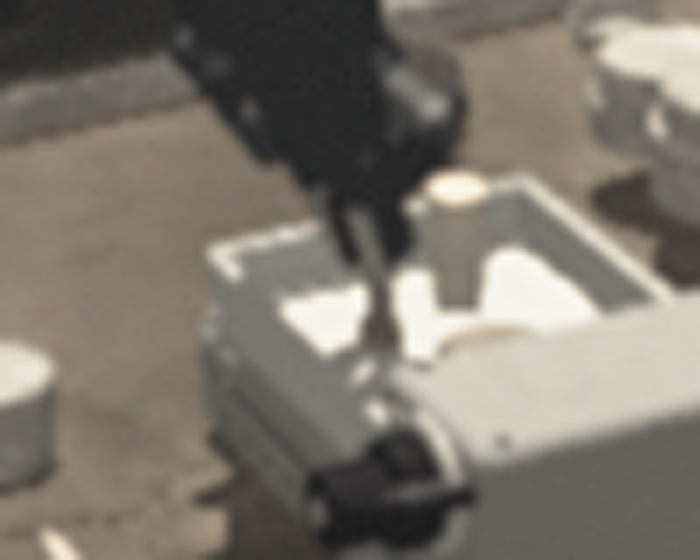

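step_arm(moves=[[0,0,0,0,0.2,-0.07,1],[0,0,0,0,0.2,-0.07,1],[0,0,0,0,0.2,-0.07,0.4],[0,0,0,0,0.2,-0.07,0.4],[0,0,0,0,0.2,-0.07,0.4],[0,0,0,0,-3,-0.5,0.4],[0,0,0,0,-9,1,0.4],[0,0,0,0,-9,1,0.4]])

```text
t: 18.05
tcp_pos: [0.5213, 0.1406, 0.1991]
tool_rot: [-0.469, 0.324, -0.473, 0.672]
force: [-0.5, 0.1, 0.4]
finger_gap: 0.302
```

Run:
```python
from h import *
st()
s=snap('scene','a15');cv2.imwrite('pics/a15c.png',cv2.resize(s['frame'][190:270,240:340,::-1],None,fx=7,fy=7,interpolation=cv2.INTER_CUBIC))
```

```text
t 18.05 tcp [0.5213 0.1406 0.1991] gap 0.302 F [-0.5  0.1  0.4] q [-0.    0.4   1.95  0.26  0.46  1.  ]
[[0.343, 0.333, 0.879], [-0.939, 0.113, 0.324], [0.009, -0.936, 0.351]]
```

View pics/a15c.png

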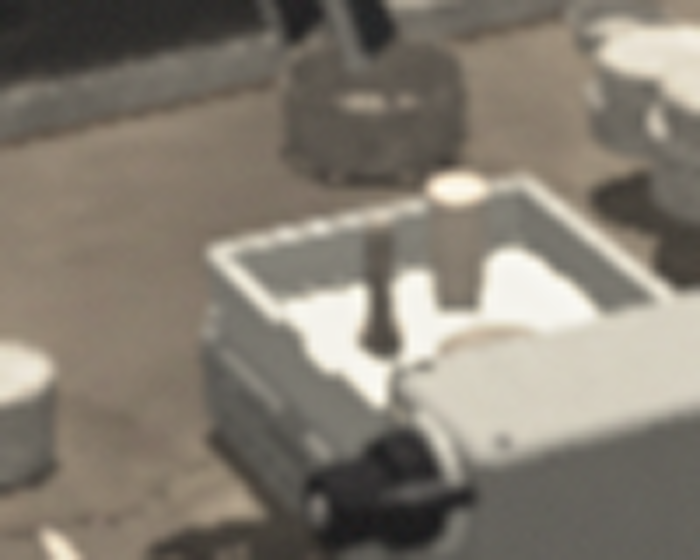

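Run:
```python
from h import *
row([.453,-.05,.2],-2.6);row([.453,-.05,.155],-2.6)
```

```text
[0.453, -0.05, 0.2] [-0.309, -1.161, 0.214] [15.61, -4.65, -11.96]
[0.453, -0.05, 0.155] [-0.309, -1.161, 0.214] [15.58, -0.43, -13.53]
```

step_arm(moves=[[-0.03,-0.14,0.03,2.6,-0.8,-2,1],[-0.08,-0.3,0.06,5.2,-1.6,-4,1],[-0.13,-0.46,0.09,7.8,-2.4,-6,1],[-0.17,-0.62,0.12,10.4,-3.2,-8,1],[-0.21,-0.78,0.15,13,-4,-10,1],[-0.26,-0.94,0.18,15.6,-4.6,-12,1],[-0.29,-1.08,0.2,15.6,-4.6,-12,1],[-0.309,-1.161,0.214,15.6,-4.6,-12,1],[-0.309,-1.161,0.214,15.6,-2,-13,1],[-0.309,-1.161,0.214,15.6,-0.4,-13.5,1],[-0.309,-1.161,0.214,15.6,-0.4,-13.5,1]], grip_force=40)

```text
t: 19.48
tcp_pos: [0.4519, -0.0494, 0.1527]
tool_rot: [-0.706, 0.018, -0.014, 0.708]
force: [-0.2, -0.3, -0.2]
finger_gap: 0.001
```

Run:
```python
from h import *
st();row([.453,-.05,.135],-2.6)
s=snap('scene','b1');cv2.imwrite('pics/b1c.png',cv2.resize(s['frame'][170:300,220:370,::-1],None,fx=5,fy=4.5,interpolation=cv2.INTER_CUBIC))
s=snap('top','b2');cv2.imwrite('pics/b2c.png',cv2.resize(s['frame'][180:310,220:370,::-1],None,fx=5,fy=4.5,interpolation=cv2.INTER_CUBIC))
```

```text
t 19.48 tcp [ 0.4519 -0.0494  0.1527] gap 0.001 F [-0.2 -0.3 -0.2] q [-0.36  0.47  1.94 -0.    0.74 -0.31]
[[0.999, -0.006, 0.046], [-0.046, 0.002, 0.999], [-0.006, -1.0, 0.002]]
[0.453, -0.05, 0.135] [-0.002, -0.0, -0.006] [0.12, 1.77, -0.06]
```

View pics/b1c.png

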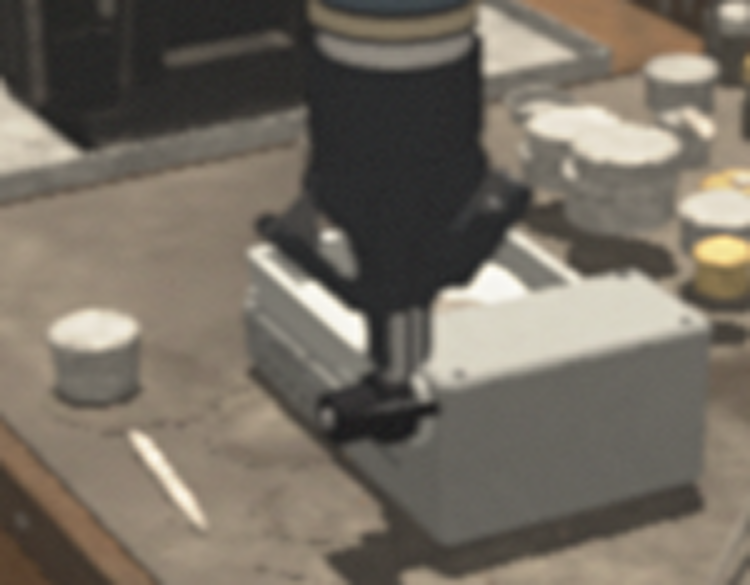

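View pics/b2c.png

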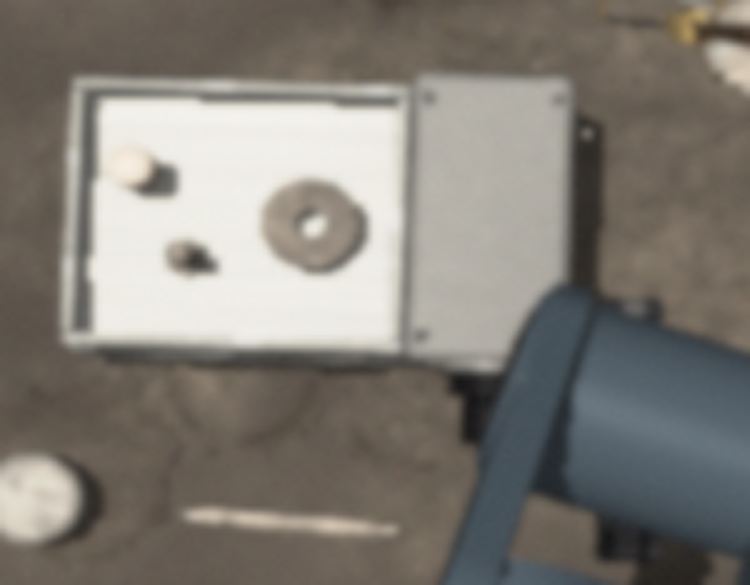

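step_arm(moves=[[0,0,0,0.1,0.5,-0.4,1],[0,0,0,0.1,1,-0.4,1],[0,0,0,0.1,1.6,-0.4,1],[0,0,0,0.1,2.2,-0.4,1],[0,0,0,0.1,2.8,-0.4,1]])

```text
t: 20.2
tcp_pos: [0.4544, -0.0542, 0.1262]
tool_rot: [0.707, -0.016, 0.016, -0.707]
force: [0.5, -1.2, 4.2]
finger_gap: 0.004
```

Run:
```python
from h import *
st()
```

```text
t 20.2 tcp [ 0.4544 -0.0542  0.1262] gap 0.004 F [ 0.5 -1.2  4.2] q [-0.36  0.52  1.96 -0.    0.66 -0.32]
[[0.999, -0.001, 0.046], [-0.046, -0.0, 0.999], [-0.001, -1.0, -0.0]]
```

step_arm(moves=[[0,0,0,0,0.6,0,1],[0,0,0,0,1.2,0,1],[0,0,0,0,1.8,0,1],[0,0,0,0,2.4,0,1],[0,0,0,0,3,0,1],[0,0,0,0,3.5,0,1],[0,0,0,0,3.5,0,1]])

```text
t: 21.08
tcp_pos: [0.4546, -0.0542, 0.0909]
tool_rot: [0.707, -0.016, 0.016, -0.707]
force: [0.5, -2.4, 5.1]
finger_gap: 0.0
```

step_arm(moves=[[0,0,0,0,0.4,0,1],[0,0,0,0,0.8,0,1],[0,0,0,0,0.8,0,1]])

```text
t: 21.45
tcp_pos: [0.4545, -0.0534, 0.083]
tool_rot: [-0.707, 0.017, -0.016, 0.707]
force: [0.9, 1.1, 6.8]
finger_gap: -0.003
```

Run:
```python
from h import *
st()
s=snap('scene','b3');cv2.imwrite('pics/b3c.png',cv2.resize(s['frame'][200:300,250:370,::-1],None,fx=6.5,fy=5.8,interpolation=cv2.INTER_CUBIC))
c=cloud(s).reshape(-1,3)
l=(c[:,:2]-O)@np.array([[np.cos(YAW),-np.sin(YAW)],[np.sin(YAW),np.cos(YAW)]])
m=(l[:,0]>-.125)&(l[:,0]<-.09)&(l[:,1]<-.09)&(l[:,1]>-.18)&(c[:,2]>.02)&(c[:,2]<.12)
q=np.c_[l[m],c[m,2]]
for a in q[np.argsort(q[:,1])][::6]: print((a*1000).round())
```

```text
t 21.45 tcp [ 0.4545 -0.0534  0.083 ] gap -0.003 F [0.9 1.1 6.8] q [-0.36  0.61  1.98  0.    0.55 -0.32]
[[0.999, -0.0, 0.047], [-0.047, 0.001, 0.999], [-0.0, -1.0, 0.001]]
[-113. -163.   57.]
[-113. -160.  107.]
[ -95. -159.   54.]
[-115. -159.  120.]
[ -97. -158.  117.]
[-110. -158.   97.]
[-107. -158.   49.]
[ -94. -157.  111.]
[-109. -157.  118.]
[ -97. -157.   53.]
[ -99. -157.   83.]
[-111. -157.   95.]
[ -99. -157.   54.]
[ -94. -156.  118.]
[-118. -156.  115.]
[-119. -156.   54.]
[-113. -156.  116.]
[-103. -156.  100.]
[-116. -156.  111.]
[-106. -155.   87.]
[-108. -155.  103.]
[-114. -155.   74.]
[-115. -155.  108.]
[-106. -155.   58.]
[ -90. -155.  114.]
[-103. -155.  102.]
[-103. -154.   78.]
[-103. -154.   56.]
[-100. -154.   66.]
[-103. -154.   88.]
[-100. -154.   71.]
[-105. -154.   83.]
[-100. -153.   68.]
[-112. -153.   96.]
[-114. -153.   93.]
[-112. -153.   77.]
[-105. -152.   64.]
[-117. -152.   54.]
[-119. -152.   92.]
[ -91. -152.   78.]
[-111. -152.   92.]
[ -94. -151.   87.]
[-116. -151.   80.]
[-119. -151.   59.]
[-120. -150.  109.]
[ -96. -150.   60.]
[-103. -150.  102.]
[-100. -150.  101.]
[-122. -149.  120.]
[-113. -149.   81.]
[-117. -149.  110.]
[-117. -148.   73.]
[-112. -147.   63.]
[-116. -146.   85.]
[-118. -145.   83.]
[-117. -143.   92.]
[-115. -142.   61.]
[-116. -141.   72.]
[-118. -139.   90.]
[-118. -139.   81.]
[-117. -137.   93.]
[-113. -135.  115.]
[-117. -132.   65.]
[-113. -129.   67.]
[-116. -124.   70.]
[-114. -120.   70.]
[-112. -116.   70.]
[-111. -114.   71.]
[-107. -111.   72.]
[-113. -109.   75.]
[-112. -106.   76.]
[-112. -102.   76.]
[-118.  -98.   79.]
[-105.  -93.   91.]
[-117.  -90.   79.]
```

View pics/b3c.png

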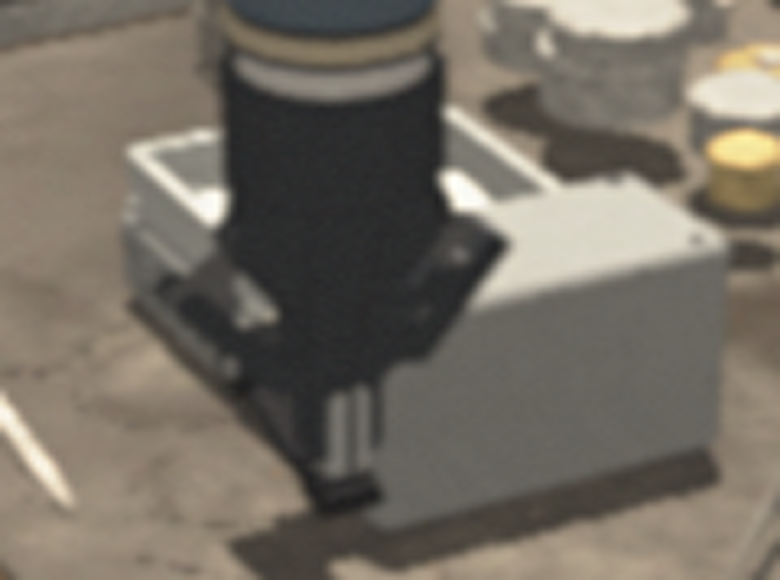

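step_arm(moves=[[0,0,0,0,0.3,0,1],[0,0,0,0,0.6,0,1],[0,0,0,0,0.9,0,1],[0,0,0,0,0.9,0,1]])

```text
t: 22.0
tcp_pos: [0.4544, -0.0528, 0.074]
tool_rot: [-0.706, 0.017, -0.016, 0.708]
force: [0.4, -0.4, 6.3]
finger_gap: -0.003
```

step_arm(moves=[[0,0,0,0,0.1,0,1],[0,0,0,0,0.1,0,1]])

```text
t: 22.25
tcp_pos: [0.4544, -0.0524, 0.0732]
tool_rot: [-0.706, 0.017, -0.017, 0.708]
force: [-0.2, -0.7, 5.2]
finger_gap: 0.0
```

step_arm(moves=[[0,0,0,0,0.1,0,1],[0,0,0,0,0.1,0,1]])

```text
t: 22.5
tcp_pos: [0.4544, -0.0519, 0.0723]
tool_rot: [-0.706, 0.017, -0.017, 0.708]
force: [-0.3, 0.3, 6.1]
finger_gap: -0.003
```

step_arm(moves=[[0,0,0,0,0.1,0,1],[0,0,0,0,0.1,0,1]])

```text
t: 22.75
tcp_pos: [0.4544, -0.0516, 0.0716]
tool_rot: [-0.706, 0.017, -0.017, 0.708]
force: [0.7, -0.8, 6.7]
finger_gap: 0.002
```

```bash
cat > lev.py <<'E'
from h import *
import sys
st()
s=snap('scene',sys.argv[1]);cv2.imwrite('pics/'+sys.argv[1]+'c.png',cv2.resize(s['frame'][215:300,260:350,::-1],None,fx=7,fy=7,interpolation=cv2.INTER_CUBIC))
c=cloud(s);M=np.array([[np.cos(YAW),-np.sin(YAW)],[np.sin(YAW),np.cos(YAW)]])
c=c.reshape(-1,3);l=(c[:,:2]-O)@M
m=(l[:,0]>-.125)&(l[:,0]<-.105)&(l[:,1]<-.1)&(l[:,1]>-.135)&(c[:,2]>.02)&(c[:,2]<.09)
q=np.c_[l[m,1]+.086,c[m,2]-.08]
# front face / upper face band: angle of line
k=np.polyfit(q[:,0],q[:,1],1);res=abs(q[:,1]-np.polyval(k,q[:,0]));g=res<.005
k=np.polyfit(q[g,0],q[g,1],1);print(len(q),g.sum(),'slope deg',np.degrees(np.arctan(k[0])),k)
for a in q[np.argsort(q[:,0])][::2]: print((a*1000).round().tolist(),end=' ')
E
python3 lev.py b4
```

```text
t 22.75 tcp [ 0.4544 -0.0516  0.0716] gap 0.002 F [ 0.7 -0.8  6.7] q [-0.36  0.64  1.99  0.01  0.52 -0.32]
[[0.999, 0.0, 0.048], [-0.048, 0.003, 0.999], [-0.0, -1.0, 0.003]]
58 51 slope deg 28.588598424687905 [ 0.54495958 -0.00135438]
[-49.0, -26.0] [-48.0, -28.0] [-48.0, -28.0] [-45.0, -25.0] [-43.0, -26.0] [-42.0, -26.0] [-40.0, -25.0] [-39.0, -20.0] [-39.0, -20.0] [-38.0, -20.0] [-36.0, -19.0] [-35.0, -25.0] [-34.0, -16.0] [-33.0, -18.0] [-33.0, -17.0] [-31.0, -21.0] [-30.0, -12.0] [-30.0, -16.0] [-29.0, -15.0] [-29.0, -14.0] [-28.0, -18.0] [-27.0, -15.0] [-25.0, -14.0] [-23.0, -13.0] [-21.0, -15.0] [-20.0, -11.0] [-18.0, -15.0] [-16.0, -13.0] [-14.0, -9.0]
```

View pics/b4c.png

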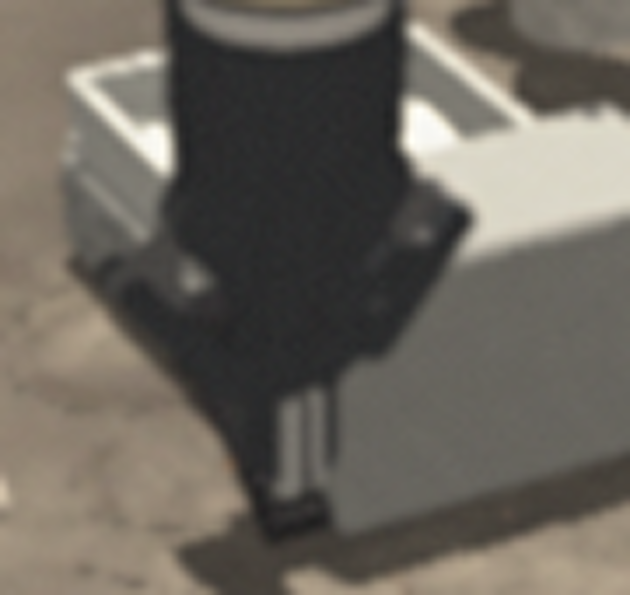

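step_arm(moves=[[0,0,0,0,0.1,0,1],[0,0,0,0,0.1,0,1]])

```text
t: 23.05
tcp_pos: [0.4544, -0.0512, 0.0709]
tool_rot: [-0.706, 0.017, -0.017, 0.708]
force: [0.2, -1.1, 7.6]
finger_gap: -0.002
```

step_arm(moves=[[0,0,0,0,0.1,0,1],[0,0,0,0,0.1,0,1]])

```text
t: 23.3
tcp_pos: [0.4544, -0.0508, 0.0702]
tool_rot: [-0.706, 0.017, -0.017, 0.708]
force: [0.1, -1.1, 7.8]
finger_gap: -0.002
```

```bash
python3 lev.py b5
```

```text
t 23.3 tcp [ 0.4544 -0.0508  0.0702] gap -0.002 F [ 0.1 -1.1  7.8] q [-0.36  0.64  1.99  0.01  0.51 -0.32]
[[0.999, 0.001, 0.049], [-0.049, 0.004, 0.999], [0.0, -1.0, 0.004]]
52 49 slope deg 31.34239633473289 [ 6.09023486e-01 -3.85210797e-05]
[-49.0, -28.0] [-47.0, -28.0] [-47.0, -24.0] [-46.0, -28.0] [-41.0, -26.0] [-41.0, -29.0] [-41.0, -21.0] [-38.0, -24.0] [-36.0, -20.0] [-35.0, -17.0] [-35.0, -18.0] [-34.0, -20.0] [-33.0, -17.0] [-33.0, -15.0] [-32.0, -23.0] [-31.0, -15.0] [-30.0, -19.0] [-29.0, -19.0] [-28.0, -20.0] [-28.0, -15.0] [-26.0, -18.0] [-25.0, -17.0] [-24.0, -15.0] [-22.0, -9.0] [-20.0, -16.0] [-18.0, -15.0]
```

step_arm(moves=[[0,0,0,0,0.1,0,1],[0,0,0,0,0.1,0,1]])

```text
t: 23.6
tcp_pos: [0.4545, -0.0505, 0.0696]
tool_rot: [-0.705, 0.017, -0.018, 0.708]
force: [-0.1, -1.4, 8.7]
finger_gap: 0.001
```

step_arm(moves=[[0,0,0,0,0.1,0,1],[0,0,0,0,0.1,0,1]])

```text
t: 23.85
tcp_pos: [0.4545, -0.0503, 0.0692]
tool_rot: [-0.705, 0.017, -0.018, 0.708]
force: [-0.6, -2.2, 11.5]
finger_gap: -0.001
```

```bash
python3 lev.py b6
```

```text
t 23.85 tcp [ 0.4545 -0.0503  0.0692] gap -0.001 F [-0.6 -2.2 11.5] q [-0.36  0.64  1.99  0.01  0.51 -0.32]
[[0.999, 0.002, 0.049], [-0.049, 0.004, 0.999], [0.001, -1.0, 0.004]]
54 49 slope deg 32.44073313011595 [6.35616995e-01 1.01328828e-04]
[-49.0, -36.0] [-48.0, -1.0] [-47.0, -29.0] [-46.0, -28.0] [-44.0, -34.0] [-43.0, -31.0] [-42.0, -26.0] [-42.0, -30.0] [-39.0, -24.0] [-38.0, -24.0] [-37.0, -28.0] [-35.0, -21.0] [-34.0, -25.0] [-33.0, -21.0] [-33.0, -18.0] [-32.0, -17.0] [-31.0, -20.0] [-30.0, -19.0] [-29.0, -19.0] [-28.0, -16.0] [-27.0, -18.0] [-26.0, -15.0] [-26.0, -14.0] [-24.0, -14.0] [-24.0, -14.0] [-20.0, -14.0] [-18.0, -12.0]
```

step_arm(moves=[[0,0,0,0,0.1,0,1],[0,0,0,0,0.1,0,1]])

```text
t: 24.15
tcp_pos: [0.4545, -0.0502, 0.0691]
tool_rot: [-0.705, 0.017, -0.018, 0.708]
force: [-1.8, -2.2, 13.4]
finger_gap: 0.001
```

```bash
python3 lev.py b7
```

```text
t 24.15 tcp [ 0.4545 -0.0502  0.0691] gap 0.001 F [-1.8 -2.2 13.4] q [-0.36  0.64  1.99  0.01  0.51 -0.32]
[[0.999, 0.002, 0.049], [-0.049, 0.004, 0.999], [0.002, -1.0, 0.004]]
55 47 slope deg 28.497306466893363 [ 0.54289483 -0.00307771]
[-49.0, -29.0] [-48.0, -26.0] [-46.0, -34.0] [-45.0, -24.0] [-44.0, -28.0] [-44.0, -37.0] [-42.0, -31.0] [-41.0, -30.0] [-40.0, -23.0] [-38.0, -27.0] [-36.0, -27.0] [-35.0, -24.0] [-35.0, -23.0] [-34.0, -22.0] [-32.0, -22.0] [-32.0, -21.0] [-30.0, -18.0] [-29.0, -16.0] [-29.0, -13.0] [-29.0, -15.0] [-27.0, -19.0] [-27.0, -19.0] [-26.0, -15.0] [-23.0, -15.0] [-21.0, -16.0] [-19.0, -15.0] [-17.0, -10.0] [-14.0, 4.0]
```

step_arm(moves=[[0,0,0,0,-0.1,0,1],[0,0,0,0,-0.1,0,1],[0,0,0,0,-0.1,0,1],[0,0,0,0,-0.1,0,1]])

```text
t: 24.7
tcp_pos: [0.4545, -0.0506, 0.0703]
tool_rot: [-0.706, 0.016, -0.018, 0.708]
force: [-0.7, -5.7, 6.6]
finger_gap: -0.001
```

Good: about 1.2 mm off the stop and about 2 mm beyond the third click. Now hold for over 2 s.

step_arm(moves=[[0,0,0,0,0,0,1],[0,0,0,0,0,0,1],[0,0,0,0,0,0,1],[0,0,0,0,0,0,1]])

```text
t: 25.2
tcp_pos: [0.4544, -0.0508, 0.0705]
tool_rot: [-0.706, 0.016, -0.018, 0.708]
force: [-1.5, -3.9, 6.1]
finger_gap: -0.003
```

```bash
python3 lev.py b8
```

```text
t 25.2 tcp [ 0.4544 -0.0508  0.0705] gap -0.003 F [-1.5 -3.9  6.1] q [-0.36  0.64  1.99  0.01  0.51 -0.32]
[[0.999, 0.002, 0.048], [-0.048, 0.003, 0.999], [0.002, -1.0, 0.003]]
50 46 slope deg 31.099717318010093 [ 6.03231838e-01 -2.00874190e-04]
[-49.0, -29.0] [-47.0, -31.0] [-46.0, -29.0] [-45.0, -25.0] [-42.0, -23.0] [-40.0, -27.0] [-38.0, -23.0] [-36.0, -25.0] [-35.0, -19.0] [-34.0, -19.0] [-33.0, -26.0] [-32.0, -19.0] [-32.0, -19.0] [-31.0, -19.0] [-30.0, -18.0] [-29.0, -14.0] [-29.0, -13.0] [-28.0, -16.0] [-27.0, -15.0] [-26.0, -14.0] [-26.0, -19.0] [-24.0, -15.0] [-23.0, -12.0] [-21.0, -10.0] [-17.0, -13.0]
```

step_arm(moves=[[0,0,0,0,0.04,0,1],[0,0,0,0,0.04,0,1],[0,0,0,0,0.04,0,1],[0,0,0,0,0.04,0,1],[0,0,0,0,0.04,0,1],[0,0,0,0,0.04,0,1],[0,0,0,0,0.04,0,1],[0,0,0,0,0.04,0,1],[0,0,0,0,0.04,0,1],[0,0,0,0,0.04,0,1],[0,0,0,0,0.04,0,1],[0,0,0,0,0.04,0,1]])

```text
t: 26.75
tcp_pos: [0.4544, -0.0508, 0.0704]
tool_rot: [-0.706, 0.016, -0.018, 0.708]
force: [-0.5, -2.5, 6.4]
finger_gap: 0.0
```

step_arm(moves=[[0,0,0,0,0.03,0,1],[0,0,0,0,0.03,0,1],[0,0,0,0,0.03,0,1],[0,0,0,0,0.03,0,1],[0,0,0,0,0.03,0,1],[0,0,0,0,0.03,0,1],[0,0,0,0,0.03,0,1],[0,0,0,0,0.03,0,1],[0,0,0,0,0.03,0,1],[0,0,0,0,0.03,0,1],[0,0,0,0,0.03,0,1],[0,0,0,0,0.03,0,1]])

```text
t: 28.25
tcp_pos: [0.4544, -0.0508, 0.0704]
tool_rot: [-0.706, 0.016, -0.018, 0.708]
force: [-0.0, -2.5, 5.9]
finger_gap: 0.001
```

```bash
python3 lev.py b9
python3 - <<'E'
from h import *
s=snap('top','b10');cv2.imwrite('pics/b10c.png',cv2.resize(s['frame'][160:320,130:490,::-1],None,fx=2.2,fy=2.2,interpolation=cv2.INTER_CUBIC))
E
```

```text
t 28.25 tcp [ 0.4544 -0.0508  0.0704] gap 0.001 F [-0.  -2.5  5.9] q [-0.36  0.64  1.99  0.01  0.51 -0.32]
[[0.999, 0.003, 0.048], [-0.048, 0.003, 0.999], [0.003, -1.0, 0.003]]
50 45 slope deg 34.2744487397908 [0.68150048 0.0022583 ]
[-48.0, -31.0] [-47.0, -30.0] [-44.0, -28.0] [-44.0, -29.0] [-42.0, -27.0] [-41.0, -25.0] [-38.0, -29.0] [-37.0, -27.0] [-36.0, -27.0] [-35.0, -18.0] [-35.0, -18.0] [-34.0, -17.0] [-32.0, -17.0] [-32.0, -19.0] [-31.0, -24.0] [-29.0, -16.0] [-29.0, -19.0] [-28.0, -16.0] [-27.0, -15.0] [-27.0, -15.0] [-26.0, -18.0] [-26.0, -13.0] [-21.0, -13.0] [-20.0, -11.0] [-18.0, -9.0]
```

View pics/b10c.png

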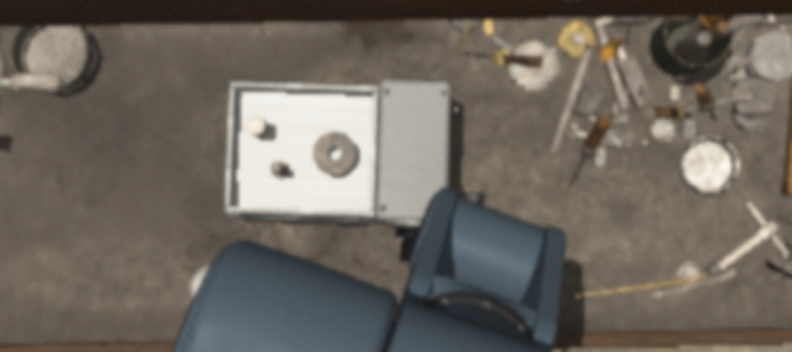

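View pics/b9c.png

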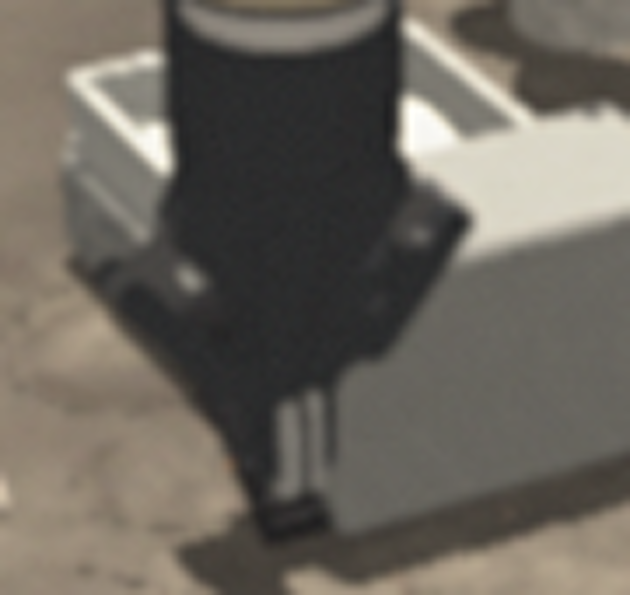

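```bash
python3 -c "
from station import *
print(sign_off())"
```

```text
the job is handed in; nothing more can be done
None
```

I loaded the stub, then the cutter, then the bolt into the demagnetiser tray and let go of each. I then pressed the timer lever past the first two clicks to the third, and handed the job in at 28.3 s while still holding it there.

**Parts:** The last top picture shows all three upright or flat inside the tray walls. I saw nothing else on the bench moved, although the arm hid the scriber and most of the tin in front of the demagnetiser in that picture.

**Lever position:** I found the end stop, where the tool would not go lower and the force rose to 13 N. I then backed off 1.3 mm and held for about 3.5 s with a push of about 6 N. By geometry from the stop, the dial is at about 1.08 rad, just past the third click at 1.05.

**Check that disagreed:** The lever slope measured from the noisy depth picture scattered between 28 and 34 degrees down, against the expected 32 to 35. It agrees only roughly, so I relied on the end stop for the angle.

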